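# Hang the casting baskets to dry and reset the blower's damper

## Robot

A 6-joint arm with a two-finger parallel gripper is mounted at the origin on the work surface. World frame = base frame: x ahead of the robot, y to its left, z up, the work surface at z = 0. Lengths are in m, angles in rad, forces in N, time in s.
With the tool pointing down it reaches from about 0.275 to 0.85 m from the base axis. Payload 19 kg.
Tool frame: the origin (TCP) lies on the centre line of the jaws, within the pads' length; the fingertips stand 22 mm ahead of it and the grasp point (between the pads) lies 3 mm ahead of it; z points along the fingers, y is the line along which they close (so a half turn about z gives the same grasp; the last joint's range is limited). The gripper opens to 85 mm and grips with 20 to 120 N. Pads are 22 mm wide; open, the fingers measure 114 mm over their backs; the gripper's body (76 mm by 85 mm) begins 54 mm behind the grasp point. The pads swing forward as they close: fully open they stand 13 mm farther back than shut.
Start: joints at [1.188, 0.15, 1.437, -0, 1.554, -0.134], TCP at [0.142, 0.557, 0.253] pointing down, gripper open.
Joint ranges: [-2.8, 2.8], [-0.68, 2.1], [0.12, 2.68], [-1.39, 4.53], [0.16, 2.79], [-2.81, 2.81]. Speed limits (rad/s): [1.89, 1.89, 2.22, 3.01, 3.01, 3.01].

## Interface

Orientations are given as a rotation vector (axis times angle).
In Python, from bench import bot gives the robot as it stands.
- The arm moves only by the tool arm_command, never from a script. Its argument "plan" is text: rows parted by semicolons, each of 7 numbers parted by spaces: the shift along the tool's x, y, z as a fraction of full scale, then the turn, a rotation vector about the tool's x, y, z as a fraction of full scale, then the finger opening in mm, from 0 to 85.4. In form: tx ty tz rx ry rz jaw; .... A call has 1 to 12 rows; each row shifts and turns the commanded pose from where the row before left it, along the tool's axes as they then stand; what a row does not reach is not made up. Full scale, the value 1, is 0.03 m for a shift and 180 degrees for a turn. A row lasts 1/10 s, in which the tool goes at most 50 mm and 8.59 degrees, less where a joint would pass 70% of its speed; a pose out of reach is approached as far as the arm can. A call with a number of a shift or a turn outside -1 to 1 is refused whole. A call with a gripper value outside its range is refused whole. The fingers move at their own pace and stop on an object; "force" is the grip in N (left out, the last holds). Time passes only in rows, so rows that do not move let the fingers close. It gives the time, the measured TCP pose, the force, the opening and the grip force at its end, in the units of the state.
- bot.state(): the state, without advancing time (a new reading comes with each control period).
- bot.capture(name): name is "scene" or "top" or "wrist"; returns the picture (384x512x3 uint8, red, green, blue); there is no depth.
- bot.calibration(name): a dict with "K" (3x3 intrinsics, pixels), "pose" (4x4, takes a point from camera to world coordinates); the wrist camera has in their place "tool_from_camera" (4x4, takes a point from camera to tool coordinates, whose origin is the TCP and whose axes are the flange's). Camera axes: x right, y up, looking along -z (the intrinsics and any distortion apply to the point x, -y, -z); pixel columns grow to the right and rows downward; lengths in m; the calibration is good to about 2 mm. A picture is of the moment at which its call begins: read the wrist's pose just before it. calibration takes no time and is no camera call.
- bot.job_done(): hands the job in; it is judged then, once.
The state is a dict: "clock": time; "joint_positions": joint angles; "qvel": joint speeds; "tau": joint torques, N m; "position": TCP position; "tool_rot": TCP orientation; "wrist_force": force on the tool from outside, world axes, zero at the start; "moment": the same for the moment, N m; "finger_gap": opening from 0.0 (shut) to 1.0 (fully open); "grasp_force": force on a finger pad.
Only numpy, scipy, OpenCV 4.12 (cv2) and the standard library are available. Lean on these libraries where they do the work, as an engineer would, in place of code of your own. Each camera call takes 0.05 s, during which the arm holds its last target. There are 200 camera calls.

## Task

Hang every basket of castings by its bail on the drying rack, one to a hook. Then loosen the damper's clamp nut with the T-key, move the damper lever to the angle that the brass set hand shows, and tighten the nut again with the key. Put the key back in its stand and leave the other things on the bench alone.

Things in the scene. Friction and masses are not known exactly. Their poses are not given: they have to be found in the camera images.
- hook0 (a point): Hook at the rack's right (-y) end: two level steel prongs, 8 mm thick, 48 mm apart between middles, reaching to the robot. Point: midway between the prongs, level with their tops (160 mm above the bench), 30 mm behind their upturned ends, whose tips (8 mm farther out) rise 22 mm above it, 78 mm before the rear rail. x along the prongs to the rail, y along the rail, z up.
- hook1 (a point): Second hook from the right (-y) end, made as hook0. The rack is a low dark steel frame fixed to the bench: a rear rail 440 mm long, 156 mm above the bench, on two posts, carrying four two-pronged hooks 105 mm apart; a basket can come on only from the front, its body below the prongs and its bar above the tips. A hung bar's middle is 7 mm above the point.
- hook2 (a point): Third hook from the right (-y) end, made as hook0.
- hook3 (a point): The hook at the rack's left (+y) end, made as hook0.
- basket0: Open aluminium basket of brown castings, 60 (x) by 80 (y) by 55 mm high, 0.3 kg. Two flat straps rise from its y sides to a rigid wooden bar (the bail) along y, 90 mm long, 14 by 14 mm thick, its middle 139 mm above the origin; 80 mm of bar is free, over a 77 mm high opening. Origin: centre of the underside, z up. Two to four such baskets are there.
- basket1: Open aluminium basket of brown castings, 60 (x) by 80 (y) by 55 mm high, 0.3 kg. Two flat straps rise from its y sides to a rigid wooden bar (the bail) along y, 90 mm long, 14 by 14 mm thick, its middle 139 mm above the origin; 80 mm of bar is free, over a 77 mm high opening. Origin: centre of the underside, z up. Two to four such baskets are there.
- basket2: Open aluminium basket of brown castings, 60 (x) by 80 (y) by 55 mm high, 0.3 kg. Two flat straps rise from its y sides to a rigid wooden bar (the bail) along y, 90 mm long, 14 by 14 mm thick, its middle 139 mm above the origin; 80 mm of bar is free, over a 77 mm high opening. Origin: centre of the underside, z up. Two to four such baskets are there.
- basket3: Open aluminium basket of brown castings, 60 (x) by 80 (y) by 55 mm high, 0.3 kg. Two flat straps rise from its y sides to a rigid wooden bar (the bail) along y, 90 mm long, 14 by 14 mm thick, its middle 139 mm above the origin; 80 mm of bar is free, over a 77 mm high opening. Origin: centre of the underside, z up. Two to four such baskets are there.
- lock_mouth (a point): Middle of the mouth of the square recess in the captive clamp nut on the damper box: a square steel nut, 42 mm wide, 30 mm high, its top 111 mm above the bench. The recess is 15.4 mm square (sides along this frame's x and y, which turn with the nut), 24 mm deep. z up along the nut's axis.
- lock (a joint): Angle of the clamp nut (rad): 0 is fully tight, grows as it is turned counter-clockwise seen from above (loosened); stop at 1.4. It stays where it is left.
- damper (a joint): Angle of the damper lever (rad): 0 upright, positive leaning to the box's +x (away from the robot), from -0.75 to 0.75. It stays where it is left.
- damper_grip (a point): Middle of the lever's black round grip, 20 mm across and 50 mm long along the lever, 95 mm from the hinge. z along the lever, outward; y along the hinge.
- damper_hinge (a point): The lever's hinge on top of the damper box, 88 mm above the bench; the axis is this frame's y, x points away from the robot. The box is white steel, fixed, 150 (x) by 240 (y) by 80 mm high, its middle 60 mm to +y of here, vent slits on its -x front. The clamp nut stands on the same top, 125 mm to +y of the lever.
- set_hand (a joint): Angle of the short brass set hand (rad), measured like the lever's: it turns on the lever's own axis, 35 mm to the lever's right (-y), in front of a dark quadrant. It shows the angle that the lever must be set to, and differs from start to start.
- set_mark (a point): Brass ball at the end of the set hand, 52 mm from the axis; z along the hand.
- key: Steel T-key (square-drive key), 144 mm tall, 0.25 kg, upright in its stand. Origin: middle of its tip (lower end), z up to the bar. The lowest 37 mm is a square drive 14 mm wide (sides along x and y), the last 7 mm tapering to 9 mm; then a round shaft 12 mm thick; a bar at the top.
- key_bar (a point): Middle of the key's top bar, 137 mm above the tip: 100 mm long along y, 14 mm wide (x), 14 mm high.
- stand_mouth (a point): Middle of the mouth of the square hole in the key's dark wooden stand, a block 60 by 60 by 50 mm fixed to the bench. The hole is 16.2 mm square (sides along x and y) and 40 mm deep; the key stands on its floor, with its tip 40 mm below this point.
- jar: Bystander: amber glass jar with a steel lid, 68 mm across, 95 mm high, standing among the baskets. Leave it alone.
- mould: Bystander: round brown mould shell, 164 mm across, 38 mm high, left of the rack. Leave it alone.
- tin: Bystander: steel tin, 100 mm across, 110 mm high, behind the damper box. Leave it alone.
- wrench: Bystander: wrench lying far left. Leave it alone.
- brush: Bystander: brush lying at the front right. Leave it alone.

How it is judged:
On the way, in this order (a step that is already met when the one before it is completed fails the run):
1. every basket that is there hangs level and still by its bail bar on both prongs of a hook, bail within 30 mm of the hook's rest point (((horizontal distance between basket0 and hook0 below 0.03 m and z of basket0 in the frame of hook0 between -0.138 and -0.125 m) or (horizontal distance between basket0 and hook1 below 0.03 m and z of basket0 in the frame of hook1 between -0.138 and -0.125 m) or (horizontal distance between basket0 and hook2 below 0.03 m and z of basket0 in the frame of hook2 between -0.138 and -0.125 m) or (horizontal distance between basket0 and hook3 below 0.03 m and z of basket0 in the frame of hook3 between -0.138 and -0.125 m)) and angle between each of basket0, basket1, basket2, basket3's own z axis and vertical below 0.15 rad and linear speed of each of basket0, basket1, basket2, basket3 below 0.03 m/s and ((horizontal distance between basket1 and hook0 below 0.03 m and z of basket1 in the frame of hook0 between -0.138 and -0.125 m) or (horizontal distance between basket1 and hook1 below 0.03 m and z of basket1 in the frame of hook1 between -0.138 and -0.125 m) or (horizontal distance between basket1 and hook2 below 0.03 m and z of basket1 in the frame of hook2 between -0.138 and -0.125 m) or (horizontal distance between basket1 and hook3 below 0.03 m and z of basket1 in the frame of hook3 between -0.138 and -0.125 m)) and ((horizontal distance between basket2 and hook0 below 0.03 m and z of basket2 in the frame of hook0 between -0.138 and -0.125 m) or (horizontal distance between basket2 and hook1 below 0.03 m and z of basket2 in the frame of hook1 between -0.138 and -0.125 m) or (horizontal distance between basket2 and hook2 below 0.03 m and z of basket2 in the frame of hook2 between -0.138 and -0.125 m) or (horizontal distance between basket2 and hook3 below 0.03 m and z of basket2 in the frame of hook3 between -0.138 and -0.125 m)) and ((horizontal distance between basket3 and hook0 below 0.03 m and z of basket3 in the frame of hook0 between -0.138 and -0.125 m) or (horizontal distance between basket3 and hook1 below 0.03 m and z of basket3 in the frame of hook1 between -0.138 and -0.125 m) or (horizontal distance between basket3 and hook2 below 0.03 m and z of basket3 in the frame of hook2 between -0.138 and -0.125 m) or (horizontal distance between basket3 and hook3 below 0.03 m and z of basket3 in the frame of hook3 between -0.138 and -0.125 m))), for 0.2 s.
2. with the key's tip at least 16 mm deep in the nut's recess, the nut is turned counter-clockwise to 1.1 rad or more (loose) (horizontal distance between key and lock_mouth below 0.005 m and z of key in the frame of lock_mouth below -0.016 m and value of joint lock above 1.1 rad), for 0.2 s.
3. while the nut is loose (1.0 rad or more), the lever stands still within 0.07 rad of the set hand's angle (value of joint lock above 1 rad and angle between the z axis of damper_grip and the z axis of set_mark, either way round below 0.07 rad and velocity of joint damper between -0.05 and 0.05 rad/s), for 0.3 s.
4. with the key's tip at least 16 mm deep in the recess, the nut is turned back to below 0.15 rad (tight), the lever still at the set angle (horizontal distance between key and lock_mouth below 0.005 m and z of key in the frame of lock_mouth below -0.016 m and value of joint lock below 0.15 rad and angle between the z axis of damper_grip and the z axis of set_mark, either way round below 0.07 rad), for 0.2 s.
At the end, for the whole second after the job is handed in: Every basket present hangs at rest on both prongs of a hook (bail within 30 mm of its rest point, tilt under 0.15 rad); lever within 0.07 rad of the set hand; nut below 0.15 rad; key released in its stand, tip 30 mm deep or more, within 6 mm of the hole axis, upright within 0.12 rad (all of step 1 and angle between the z axis of damper_grip and the z axis of set_mark, either way round below 0.07 rad and velocity of joint damper between -0.05 and 0.05 rad/s and value of joint lock below 0.15 rad and horizontal distance between key and stand_mouth below 0.006 m and z of key in the frame of stand_mouth below -0.03 m and angle between key's own z axis and vertical below 0.12 rad and linear speed of key below 0.03 m/s); the robot touches nothing.
It fails at once if a bystander (jar, mould, tin, wrench, brush) is moved more than 60 mm (distance of any of jar, mould, tin, wrench, brush from where it was at the start of the episode above 0.06 m).
It fails at once if the set hand is moved from its angle (distance of set_mark from where it was at the start of the episode above 0.008 m).
Of basket0, basket1, basket2, basket3 only 2 to 4 are there at a start; the rules pass over those that are not, and their reading is None.
At some moment in a run one of basket0, basket1, basket2, basket3 may be knocked a few centimetres aside while the robot is not near it.
It also fails if it takes over 210 s, if anything falls off the work surface, if the arm or the gripper's body presses on something with over 40 N, if the wrist force passes 120 N, or if a joint passes its speed limit or range.

## Working session

There is one attempt and no reset: what is moved stays moved. The work goes in short steps, Python scripts to look and compute and a tool call to move; the robot and the scene stay as the last step left them, time stands still between calls to the robot, and variables do not carry over. Pictures are saved under pics/ and viewed, at most 14 in all, crops included, and the job is handed in when it is done.

Besides the shell and the picture viewer there is one more tool, called as a command line: name --argument value ..., lists and objects as JSON in quotes. arm_command: Moves the arm, as the interface text tells. Its arguments: {"type":"object","properties":{"plan":{"type":"string"},"force":{"type":"number"}},"required":["plan"]}

```bash
mkdir -p pics; ls
cat > h.py <<'E'
import numpy as np, cv2
from bench import bot
from scipy.spatial.transform import Rotation as R
def snap(n,f):
    s=bot.state(); im=bot.capture(n); cv2.imwrite('pics/'+f,im[:,:,::-1]); return s,im
def cam(n,s=None):
    c=bot.calibration(n); K=np.array(c['K'])
    if 'pose' in c: P=np.array(c['pose'])
    else:
        T=np.eye(4);T[:3,:3]=R.from_rotvec(s['tool_rot']).as_matrix();T[:3,3]=s['position'];P=T@np.array(c['tool_from_camera'])
    return K,P,c
def ray(n,u,v,s=None):
    K,P,_=cam(n,s); d=np.linalg.inv(K)@[u,v,1]; d=P[:3,:3]@[d[0],-d[1],-d[2]]; return P[:3,3],d
def atz(n,u,v,z,s=None):
    o,d=ray(n,u,v,s); return o+d*(z-o[2])/d[2]
def proj(n,p,s=None):
    K,P,_=cam(n,s); q=P[:3,:3].T@(np.array(p)-P[:3,3]); a=K@[q[0],-q[1],-q[2]]; return a[:2]/a[2]
E
python3 - <<'E'
from h import *
s,a=snap('scene','s0.png'); _,b=snap('top','t0.png')
cv2.imwrite('pics/t0b.png',cv2.resize(b[:,:,::-1],(800,600),interpolation=cv2.INTER_CUBIC))
cv2.imwrite('pics/s0b.png',cv2.resize(a[:,:,::-1],(800,600),interpolation=cv2.INTER_CUBIC))
for n in('scene','top','wrist'): print(n,bot.calibration(n))
print(bot.state())
E
```

```text
pics
scene {'K': array([[463.29434747,   0.        , 256.09400723],
       [  0.        , 463.29434747, 193.1516944 ],
       [  0.        ,   0.        ,   1.        ]]), 'pose': array([[-0.61425701, -0.59953711,  0.51307269,  1.23745252],
       [ 0.78896275, -0.47899741,  0.38483666,  0.58230094],
       [ 0.01503663,  0.64118386,  0.76723996,  1.21319546],
       [ 0.        ,  0.        ,  0.        ,  1.        ]])}
top {'K': array([[441.80895388,   0.        , 256.31807935],
       [  0.        , 441.80895388, 187.65948284],
       [  0.        ,   0.        ,   1.        ]]), 'pose': array([[-0.01534467,  0.98699124, -0.16004011,  0.3084703 ],
       [-0.99987163, -0.01440845,  0.00700876,  0.03069736],
       [ 0.00461166,  0.16012711,  0.98708563,  1.37763196],
       [ 0.        ,  0.        ,  0.        ,  1.        ]])}
wrist {'K': array([[281.32095803,   0.        , 256.104581  ],
       [  0.        , 281.32095803, 194.20607307],
       [  0.        ,   0.        ,   1.        ]]), 'tool_from_camera': array([[ 9.74419649e-04,  9.62718599e-01,  2.70503141e-01,
         
[... 256 characters left out ...]
.00000000e+00]])}
{'clock': 0.1, 'joint_positions': array([ 1.18802327e+00,  1.50954370e-01,  1.43793164e+00,  8.10504267e-06,
        1.55380458e+00, -1.33986889e-01]), 'qvel': array([-0.00105178, -0.00125754, -0.00273567,  0.00104192, -0.00088696,
        0.00080982]), 'tau': array([ 5.17612993e-03, -7.14384842e+01, -5.71786237e+01, -1.25391188e-05,
        7.17313626e-03, -1.70529216e-05]), 'position': array([0.14151966, 0.55711876, 0.25274294]), 'tool_rot': array([-3.89749729e-01, -3.11703143e+00,  1.66398489e-03]), 'wrist_force': array([ 0.08002176, -0.02816958,  0.5790671 ]), 'moment': array([-0.01192346, -0.03089123, -0.00707686]), 'grasp_force': 0.0, 'finger_gap': 1.0086220754135962}
```

View pics/t0b.png

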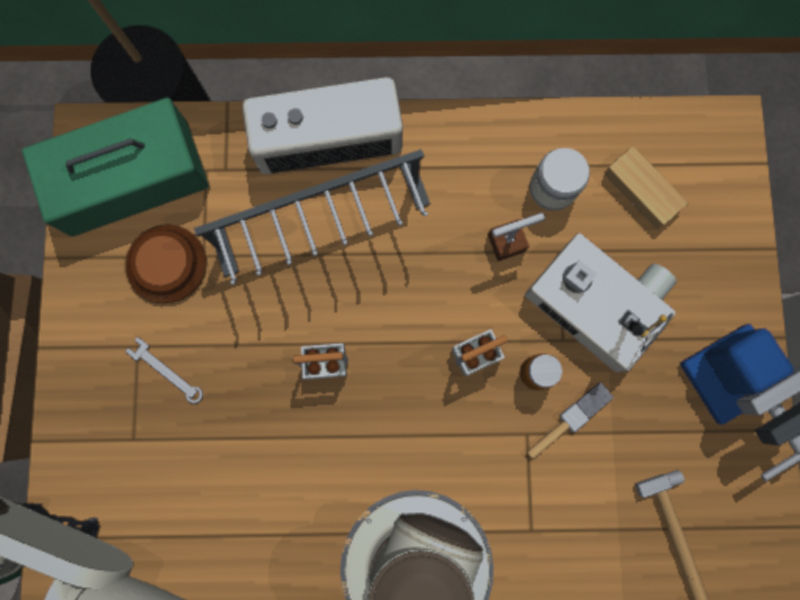

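View pics/s0b.png

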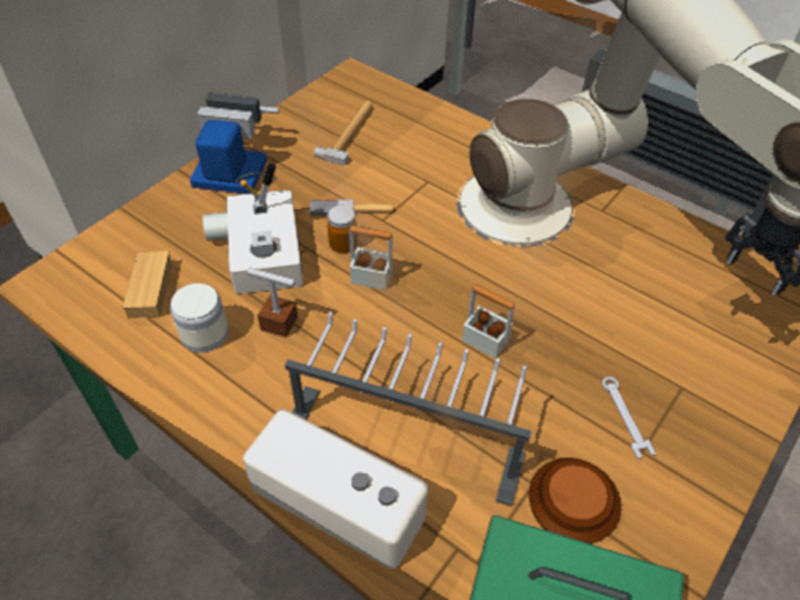

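Run:
```python
from h import *
a=cv2.imread('pics/t0.png'); 
cv2.imwrite('pics/c1.png',cv2.resize(a[90:240,120:320],(800,600),interpolation=cv2.INTER_CUBIC))
cv2.imwrite('pics/c2.png',cv2.resize(a[120:250,285:445],(800,650),interpolation=cv2.INTER_CUBIC)[:600])
s=1.5625
for n,u,v,z in [('A1',294,359,.139),('A2',341,356,.139),('B1',462,359,.139),('B2',506,338,.139),('rL',197,231,.156),('rR',423,155,.156),('t7',233,281,.182),('t0',425,213,.182),('k1',494,233,.144),('k2',543,215,.144),('nut',579,277,.111),('hinge',632,322,.088)]: print(n,atz('top',u/s,v/s,z).round(3))
```

```text
A1 [0.393 0.214 0.139]
A2 [0.397 0.13  0.139]
B1 [ 0.388 -0.086  0.139]
B2 [ 0.425 -0.167  0.139]
rL [0.626 0.39  0.156]
rR [ 0.765 -0.024  0.156]
t7 [0.528 0.316 0.182]
t0 [ 0.647 -0.024  0.182]
k1 [ 0.618 -0.152  0.144]
k2 [ 0.651 -0.243  0.144]
nut [ 0.54  -0.312  0.111]
hinge [ 0.456 -0.413  0.088]
```

View pics/c1.png

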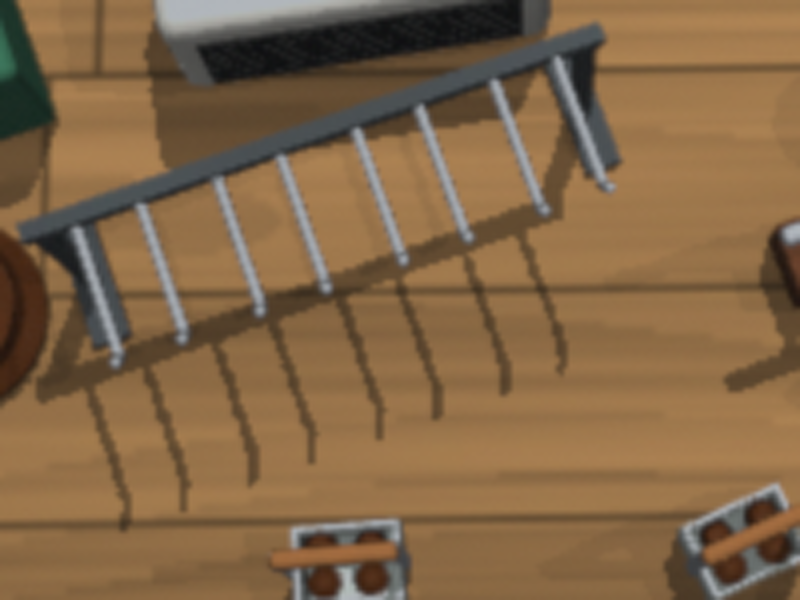

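View pics/c2.png

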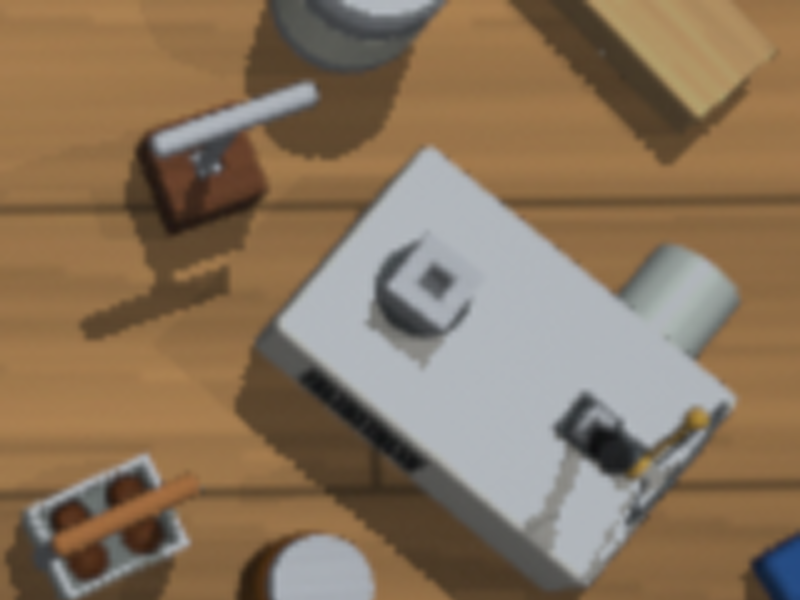

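Run:
```python
from h import *
g=lambda x,y,z:atz('top',120+x/4,90+y/4,z)
h=lambda x,y,z:atz('top',285+x/5,120+y/5,z)
T=np.array([g(x,y,.181) for x,y in[(116,360),(183,340),(260,313),(326,290),(402,261),(467,240),(545,212),(607,187)]])
print(T.round(3)); c=T.mean(0); u=np.linalg.svd(T-c)[2][0]; 
if u[1]<0:u=-u
x=np.array([u[1],-u[0],0]); x/=np.linalg.norm(x); u[2]=0
yaw=np.arctan2(x[1],x[0]); print('rack yaw',yaw,((T-c)@u).round(4))
for i in range(4): 
  p=c+(i-1.5)*.105*u+.038*x; print('hook',i,p.round(4),'tipmid',(p-.038*x).round(4))
print('rail',[g(*q,.156).round(3) for q in[(20,230),(605,35)]])
B=[h(*q,.08) for q in[(430,147),(737,400),(587,590),(278,325)]]
print(np.round(B,3),[np.linalg.norm(B[i]-B[(i+1)%4]).round(3) for i in range(4)])
bc=np.mean(B,0); ya=B[3]+B[0]-B[1]-B[2]; ya/=np.linalg.norm(ya); xa=np.array([ya[1],-ya[0],0])
print('box',bc,'yaw',np.arctan2(xa[1],xa[0]),'hinge',(bc-.06*ya).round(3),'nut',(bc+.065*ya).round(3),h(437,280,.111))
print('key bar',h(165,138,.144),h(308,92,.144))
for n,q,z in[('grip',(612,450),.18),('ball',(698,418),.12),('hub',(640,466),.1)]:
  p=h(*q,z)-bc+.06*ya; print(n,p@xa,p@ya)
H=bc-.06*ya; H[2]=.088
for t in np.arange(-.75,.8,.25):
  q=proj('top',H-.035*ya+.052*(np.sin(t)*xa+[0,0,np.cos(t)])); l=proj('top',H+.095*(np.sin(t)*xa+[0,0,np.cos(t)]))
  print(t,((q-[285,120])*5).round(),((l-[285,120])*5).round())
for n,P in(('A',[(273,560),(396,551)]),('B',[(706,552)])): print(n,[g(*p,.139).round(4) for p in P])
print(h(62,545,.139),h(193,486,.139))
```

```text
[[ 0.528  0.317  0.181]
 [ 0.541  0.271  0.181]
 [ 0.56   0.218  0.181]
 [ 0.575  0.173  0.181]
 [ 0.595  0.12   0.181]
 [ 0.609  0.075  0.181]
 [ 0.629  0.02   0.181]
 [ 0.646 -0.023  0.181]]
rack yaw 0.33468235188041645 [ 0.1798  0.1322  0.0763  0.0283 -0.0279 -0.0753 -0.1332 -0.1801]
hook 0 [0.6731 0.0102 0.181 ] tipmid [ 0.6372 -0.0023  0.181 ]
hook 1 [0.6386 0.1093 0.181 ] tipmid [0.6027 0.0969 0.181 ]
hook 2 [0.6041 0.2085 0.181 ] tipmid [0.5682 0.196  0.181 ]
hook 3 [0.5696 0.3077 0.181 ] tipmid [0.5337 0.2952 0.181 ]
rail [array([0.627, 0.393, 0.156]), array([ 0.767, -0.025,  0.156])]
[[ 0.631 -0.327  0.08 ]
 [ 0.474 -0.5    0.08 ]
 [ 0.363 -0.404  0.08 ]
 [ 0.523 -0.23   0.08 ]] [np.float64(0.234), np.float64(0.147), np.float64(0.236), np.float64(0.145)]
box [ 0.4979215  -0.36518124  0.08      ] yaw -0.7390351959592989 hinge [ 0.458 -0.41   0.08 ] nut [ 0.542 -0.317  0.08 ] [ 0.54337854 -0.31781273  0.111     ]
key bar [ 0.62247461 -0.15703963  0.144     ] [ 0.64857186 -0.24058865  0.144     ]
grip -0.030542763800905634 -6.000729731079068e-05
ball 0.0355950802130588 -0.03692469935683673
hub -0.0019584967421311804 -0.03311286986886949
-0.75 [622. 507.] [560. 500.]
-0.5 [639. 492.] [590. 472.]
-0.25 [655. 476.] [620. 440.]
0.0 [670. 458.] [648. 408.]
0.25 [683. 442.] [673. 376.]
0.5 [693. 427.] [692. 349.]
0.75 [699. 415.] [704. 328.]
A [array([0.3922, 0.214 , 0.139 ]), array([0.3972, 0.128 , 0.139 ])]
B [array([ 0.3932, -0.0888,  0.139 ])]
[ 0.39040704 -0.09127423  0.139     ] [ 0.42239736 -0.16596674  0.139     ]
```

```bash
cat >> h.py <<'E'
def yawof(s): 
    m=R.from_rotvec(s['tool_rot']).as_matrix(); return np.arctan2(m[1,1],m[0,1])
def go(p,yaw):
    "turn (fraction about tool z) first, then shifts in units of 30 mm along tool axes (tool vertical)"
    s=bot.state(); y=yawof(s); d=np.array(p)-s['position']
    print('clock',round(s['clock'],1),'pos',s['position'].round(4),'yaw',round(y,3),'rz',round((y-yaw)/np.pi,4),
     'tx %.2f ty %.2f tz %.2f'%tuple(np.array([-np.sin(yaw)*d[0]+np.cos(yaw)*d[1],np.cos(yaw)*d[0]+np.sin(yaw)*d[1],-d[2]])/.03),
     'F',s['wrist_force'].round(1),'gap',round(s['finger_gap']*85.4,1),'q',s['joint_positions'].round(2))
E
python3 -c "
from h import *
go([.3947,.171,.253],.06)"
```

```text
clock 0.1 pos [0.1415 0.5571 0.2527] yaw 1.322 rz 0.4017 tx -13.35 ty 7.65 tz -0.01 F [ 0.1 -0.   0.6] gap 86.1 q [ 1.19  0.15  1.44  0.    1.55 -0.13]
```

arm_command --plan "0 0 -0.5 0 0 0.0446 60; 0 0 -0.5 0 0 0.0446 60; 0 0 0 0 0 0.0446 60; 0 0 0 0 0 0.0446 60; 0 0 0 0 0 0.0446 60; 0 0 0 0 0 0.0446 60; 0 0 0 0 0 0.0446 60; 0 0 0 0 0 0.0446 60; 0 0 0 0 0 0.0446 60" --force 60

```text
clock: 1.0
position: [0.1416, 0.5572, 0.2829]
tool_rot: [2.159, 2.282, -0.001]
wrist_force: [-0.3, -0.5, 0.6]
finger_gap: 0.705
grasp_force: 0.0
```

arm_command --plan "-0.9 0.5 0 0 0 0 60; -0.9 0.5 0 0 0 0 60; -0.9 0.5 0 0 0 0 60; -0.9 0.5 0 0 0 0 60; -0.9 0.5 0 0 0 0 60; -0.9 0.5 0 0 0 0 60; -0.9 0.5 0 0 0 0 60; -0.9 0.5 0 0 0 0 60; -0.9 0.5 0 0 0 0 60; -0.9 0.5 0 0 0 0 60; -0.9 0.5 0 0 0 0 60; -0.9 0.5 0 0 0 0 60"

```text
clock: 2.2
position: [0.3414, 0.2437, 0.2831]
tool_rot: [-2.153, -2.288, 0.0]
wrist_force: [0.8, 0.2, 0.7]
finger_gap: 0.7
grasp_force: 0.0
```

```bash
python3 -c "
from h import *
go([.3947,.171,.253],.06)
s,a=snap('wrist','w1.png')
for e in [(.3922,.214,.139),(.3972,.128,.139)]: print(proj('wrist',e,s))"
```

```text
clock 2.2 pos [0.3414 0.2437 0.2831] yaw 0.061 rz 0.0003 tx -2.52 ty 1.63 tz 1.00 F [0.8 0.2 0.7] gap 59.8 q [ 0.44 -0.19  1.71 -0.    1.62  0.37]
[305.12500581 220.24359437]
[301.07003394 294.61958906]
```

View pics/w1.png

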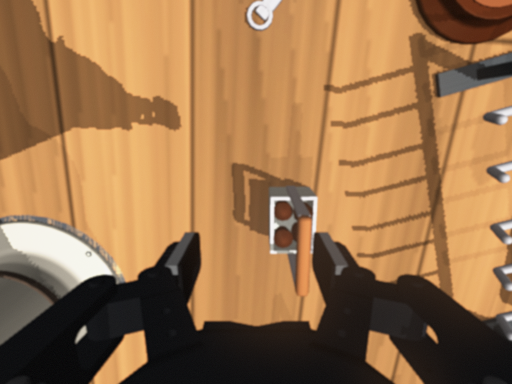

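arm_command --plan "-0.84 0.54 0 0 0 0 60; -0.84 0.54 0 0 0 0 60; -0.84 0.54 0 0 0 0 60; 0 0 0.9 0 0 0 60; 0 0 0.9 0 0 0 60; 0 0 0.9 0 0 0 60; 0 0 0.8 0 0 0 60; 0 0 0.7 0 0 0 60; 0 0 0.5 0 0 0 60; 0 0 0 0 0 0 60"

```text
clock: 3.25
position: [0.3931, 0.1721, 0.1405]
tool_rot: [-2.151, -2.287, 0.005]
wrist_force: [0.7, -1.1, -0.1]
finger_gap: 0.7
grasp_force: 0.0
```

arm_command --plan "0 0 0 0 0 0 8; 0 0 0 0 0 0 8; 0 0 0 0 0 0 8; 0 0 0 0 0 0 8; 0 0 0 0 0 0 8; 0 0 0 0 0 0 8; 0 0 0 0 0 0 8; 0 0 -0.3 0 0 0 8; 0 0 -0.7 0 0 0 8; 0 0 -0.7 0 0 0 8; 0 0 -0.7 0 0 0 8"

```text
clock: 4.35
position: [0.3939, 0.1723, 0.2157]
tool_rot: [2.153, 2.288, -0.0]
wrist_force: [-0.1, 0.5, -2.3]
finger_gap: 0.151
grasp_force: 58.7
```

```bash
python3 -c "
from h import *
x=np.array([np.cos(.335),np.sin(.335),0])
for d in (.09,0): go(np.array([.6041,.2085,.24])-d*x,.335)"
```

```text
clock 4.3 pos [0.3939 0.1723 0.2157] yaw 0.061 rz -0.0872 tx -1.16 ty 4.01 tz -0.81 F [-0.1  0.5 -2.3] gap 12.9 q [ 0.23 -0.14  1.81 -0.    1.48  0.17]
clock 4.3 pos [0.3939 0.1723 0.2157] yaw 0.061 rz -0.0872 tx -1.16 ty 7.01 tz -0.81 F [-0.1  0.5 -2.3] gap 12.9 q [ 0.23 -0.14  1.81 -0.    1.48  0.17]
```

arm_command --plan "0 0 0 0 0 -0.0291 8; 0 0 0 0 0 -0.0291 8; 0 0 0 0 0 -0.029 8; -0.4 0.5 0 0 0 0 8; -0.4 0.7 0 0 0 0 8; -0.36 0.8 0 0 0 0 8; 0 0.8 0 0 0 0 8; 0 0.8 0 0 0 0 8; 0 0.4 0 0 0 0 8; 0 0 0 0 0 0 8"

```text
clock: 5.35
position: [0.5195, 0.1791, 0.2142]
tool_rot: [-1.82, -2.56, 0.001]
wrist_force: [-0.1, -0.2, -2.1]
finger_gap: 0.15
grasp_force: 58.8
```

```bash
python3 -c "
from h import *
go([.6041,.2085,.168],.335)
s,a=snap('wrist','w2.png')"
```

```text
clock 5.3 pos [0.5195 0.1791 0.2142] yaw 0.335 rz 0.0 tx -0.00 ty 2.99 tz 1.54 F [-0.1 -0.2 -2.1] gap 12.8 q [ 0.19  0.11  1.56 -0.    1.47 -0.14]
```

View pics/w2.png

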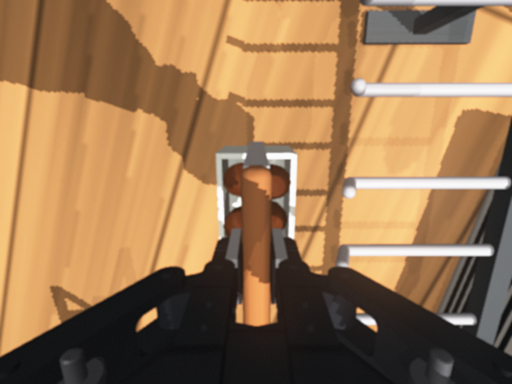

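```bash
python3 -c "
from h import *
s=bot.state(); m=R.from_rotvec(s['tool_rot']).as_matrix()
for q in [(359,87),(349,187),(344,257)]: 
  p=atz('wrist',*q,.181,s); print(p.round(3),(m.T@(p-s['position'])).round(3))"
```

```text
[0.541 0.274 0.181] [0.083 0.052 0.033]
[0.558 0.224 0.181] [0.03  0.052 0.033]
[0.573 0.183 0.181] [-0.014  0.053  0.033]
```

arm_command --plan "0.12 0.3 0 0 0 0 8; 0 0.6 0 0 0 0 8; 0 0.8 0 0 0 0 8; 0 0.8 0 0 0 0 8; 0 0.5 0 0 0 0 8; 0 0 0 0 0 0 8; 0 0 0.4 0 0 0 8; 0 0 0.4 0 0 0 8; 0 0 0.3 0 0 0 8; 0 0 0.2 0 0 0 8; 0 0 0.15 0 0 0 8; 0 0 0 0 0 0 8"

```text
clock: 6.6
position: [0.6027, 0.2119, 0.1712]
tool_rot: [1.82, 2.56, 0.001]
wrist_force: [-0.6, -0.7, -1.7]
finger_gap: 0.152
grasp_force: 59.0
```

```bash
python3 -c "
from h import *
go([.6041,.2085,.168],.335)"
```

```text
clock 6.6 pos [0.6027 0.2119 0.1712] yaw 0.335 rz -0.0 tx -0.12 ty 0.01 tz 0.11 F [-0.6 -0.7 -1.7] gap 13.0 q [ 0.22  0.32  1.4  -0.    1.42 -0.12]
```

arm_command --plan "0 0 0.06 0 0 0 8; 0 0 0.06 0 0 0 8; 0 0 0.04 0 0 0 8; 0 0 0 0 0 0 8"

```text
clock: 7.0
position: [0.6029, 0.212, 0.1707]
tool_rot: [1.818, 2.558, 0.004]
wrist_force: [-20.5, -6.2, 44.2]
finger_gap: 0.152
grasp_force: 65.3
```

arm_command --plan "0 0 -0.13 0 0 0 8; 0 0 0 0 0 0 40; 0 0 0 0 0 0 40; 0 0 0 0 0 0 40; 0 0 0 0 0 0 40; 0 0 -0.4 0 0 0 40; 0 0 -0.9 0 0 0 40; 0 0 -0.9 0 0 0 40; 0 0 -0.9 0 0 0 40; 0 0 -0.9 0 0 0 40"

```text
clock: 8.0
position: [0.6026, 0.2119, 0.2919]
tool_rot: [1.82, 2.56, 0.001]
wrist_force: [0.1, 0.2, -0.1]
finger_gap: 0.469
grasp_force: 0.0
```

```bash
python3 -c "
from h import *
go([.4064,-.1286,.29],.405)
s,a=snap('top','t1.png')
cv2.imwrite('pics/t1b.png',cv2.resize(a[80:260,100:340,::-1],(800,600),interpolation=cv2.INTER_CUBIC))"
```

```text
clock 8.0 pos [0.6026 0.2119 0.2919] yaw 0.335 rz -0.0223 tx -7.85 ty -10.48 tz 0.06 F [ 0.1  0.2 -0.1] gap 40.1 q [ 0.22  0.28  1.21 -0.    1.66 -0.12]
```

View pics/t1b.png

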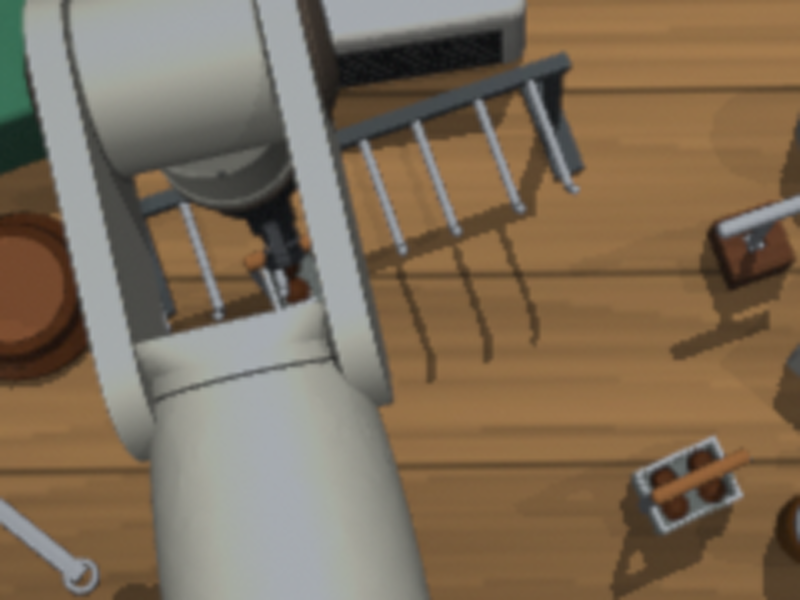

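arm_command --plan "0 0 0 0 0 -0.0223 50; -0.71 -0.95 0 0 0 0 50; -0.71 -0.95 0 0 0 0 50; -0.71 -0.95 0 0 0 0 50; -0.71 -0.95 0 0 0 0 50; -0.71 -0.95 0 0 0 0 50; -0.71 -0.95 0 0 0 0 50; -0.71 -0.95 0 0 0 0 50; -0.71 -0.95 0 0 0 0 50; -0.71 -0.95 0 0 0 0 50; -0.71 -0.95 0 0 0 0 50; -0.71 -0.95 0 0 0 0 50"

```text
clock: 9.25
position: [0.4059, -0.1279, 0.2907]
tool_rot: [1.728, 2.622, -0.0]
wrist_force: [0.2, -0.4, -0.7]
finger_gap: 0.586
grasp_force: 0.0
```

```bash
python3 -c "
from h import *
c=(atz('top',296.2,228.5,.139)+atz('top',323.8,216.5,.139))/2;print(c)
go([*c[:2],.142],.405)
s,a=snap('top','t2.png');s,w=snap('wrist','w3.png')
cv2.imwrite('pics/t2b.png',np.hstack([cv2.resize(a[100:220,120:240,::-1],(384,384),interpolation=cv2.INTER_CUBIC),w[:,100:,::-1]]))"
```

```text
[ 0.40810748 -0.12728202  0.139     ]
clock 9.2 pos [ 0.4059 -0.1279  0.2907] yaw 0.405 rz 0.0001 tx -0.01 ty 0.08 tz 4.96 F [ 0.2 -0.4 -0.7] gap 50.0 q [-0.49 -0.18  1.69 -0.    1.63 -0.89]
```

View pics/t2b.png

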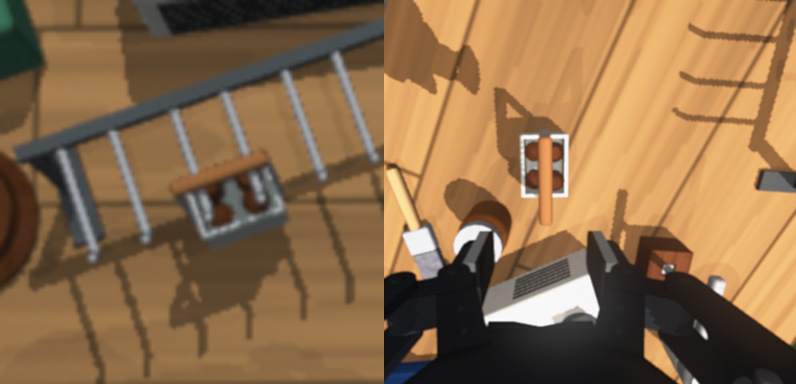

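```bash
python3 -c "
from h import *
s=bot.state()
P=[atz('wrist',*q,.139,s) for q in [(261,134),(261,224)]]
print(P, np.linalg.norm(P[0]-P[1]),np.arctan2(*(P[1]-P[0])[:2][::1]*[1,-1]))
c=(P[0]+P[1])/2; go([*c[:2],.142],.405)
s,a=snap('top','t3.png')
cv2.imwrite('pics/t3b.png',cv2.resize(a[180:260,270:370,::-1],(500,400),interpolation=cv2.INTER_CUBIC))"
```

```text
[array([ 0.38937146, -0.08049765,  0.139     ]), array([ 0.42556088, -0.16439866,  0.139     ])] 0.09137315022663028 0.407223991358496
clock 9.3 pos [ 0.4054 -0.1295  0.2908] yaw 0.402 rz -0.0011 tx 0.19 ty 0.16 tz 4.96 F [ 1.3 -0.   0.4] gap 49.8 q [-0.49 -0.18  1.69 -0.    1.63 -0.89]
```

arm_command --plan "0.13 0.12 0 0 0 0 50; 0 0 0.9 0 0 0 50; 0 0 0.9 0 0 0 50; 0 0 0.9 0 0 0 50; 0 0 0.9 0 0 0 50; 0 0 0.8 0 0 0 50; 0 0 0.56 0 0 0 50; 0 0 0 0 0 0 50"

```text
clock: 10.2
position: [0.4083, -0.1203, 0.1394]
tool_rot: [-1.725, -2.621, 0.0]
wrist_force: [-0.8, 0.7, -0.5]
finger_gap: 0.584
grasp_force: 0.0
```

arm_command --plan "0 0 0 0 0 0 8; 0 0 0 0 0 0 8; 0 0 0 0 0 0 8; 0 0 0 0 0 0 8; 0 0 0 0 0 0 8; 0 0 0 0 0 0 8; 0 0 0 0 0 0 8; 0 0 -0.3 0 0 0 8; 0 0 -0.7 0 0 0 8; 0 0 -0.7 0 0 0 8; 0 0 -0.7 0 0 0 8; 0 0 -0.1 0 0 0 8"

```text
clock: 11.4
position: [0.4094, -0.1223, 0.2189]
tool_rot: [1.727, 2.619, 0.001]
wrist_force: [0.7, -0.7, -2.7]
finger_gap: 0.153
grasp_force: 59.0
```

```bash
python3 -c "
from h import *
x=np.array([np.cos(.335),np.sin(.335),0])
for d in (.09,0): go(np.array([.6731,.0102,.22])-d*x,.335)"
```

```text
clock 11.4 pos [ 0.4094 -0.1223  0.2189] yaw 0.405 rz 0.0223 tx 1.28 ty 6.75 tz -0.04 F [ 0.7 -0.7 -2.7] gap 13.0 q [-0.47 -0.15  1.81  0.    1.48 -0.88]
clock 11.4 pos [ 0.4094 -0.1223  0.2189] yaw 0.405 rz 0.0223 tx 1.28 ty 9.75 tz -0.04 F [ 0.7 -0.7 -2.7] gap 13.0 q [-0.47 -0.15  1.81  0.    1.48 -0.88]
```

arm_command --plan "0 0 0 0 0 0.0223 8; 0.2 0.5 0 0 0 0 8; 0.3 0.7 0 0 0 0 8; 0.4 0.9 0 0 0 0 8; 0.4 0.9 0 0 0 0 8; 0.05 0.9 0 0 0 0 8; 0 0.9 0 0 0 0 8; 0 0.9 0 0 0 0 8; 0 0.7 0 0 0 0 8; 0 0.35 0 0 0 0 8; 0 0 0 0 0 0 8"

```text
clock: 12.5
position: [0.5869, -0.0169, 0.2152]
tool_rot: [-1.819, -2.56, 0.001]
wrist_force: [-0.1, -0.3, -2.8]
finger_gap: 0.149
grasp_force: 58.9
```

```bash
python3 -c "
from h import *
go([.6731,.0102,.171],.335)
s,a=snap('wrist','w4.png')
m=R.from_rotvec(s['tool_rot']).as_matrix()
for i in (0,1):
  for k in (-.024,.024): 
    c=np.array([.6731-.038*np.cos(.335)-.105*i*.3285,.0102-.038*np.sin(.335)+.105*i*.9445,.181])+k*np.array([-.3285,.9445,0]); print(proj('wrist',c,s).round(1))"
```

```text
clock 12.5 pos [ 0.5869 -0.0169  0.2152] yaw 0.336 rz 0.0002 tx -0.09 ty 3.01 tz 1.47 F [-0.1 -0.3 -2.8] gap 12.7 q [-0.16  0.19  1.47 -0.    1.48 -0.5 ]
[340.6 275.3]
[347.6 201.4]
[357.4  96.6]
[367.4 -10.4]
```

View pics/w4.png

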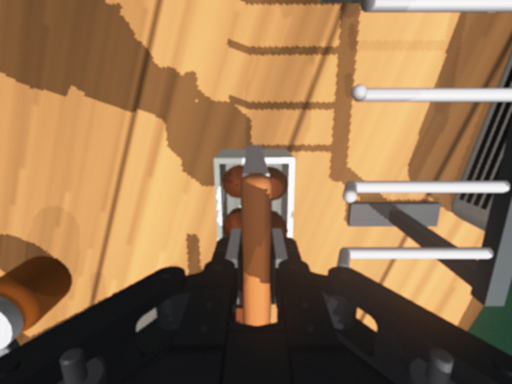

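arm_command --plan "0.03 0.3 0 0 0 0 8; 0 0.6 0 0 0 0 8; 0 0.8 0 0 0 0 8; 0 0.8 0 0 0 0 8; 0 0.5 0 0 0 0 8; 0 0 0 0 0 0 8; 0 0 0.4 0 0 0 8; 0 0 0.4 0 0 0 8; 0 0 0.3 0 0 0 8; 0 0 0.2 0 0 0 8; 0 0 0.1 0 0 0 8; 0 0 0 0 0 0 8"

```text
clock: 13.75
position: [0.6711, 0.0132, 0.1738]
tool_rot: [-1.82, -2.56, 0.0]
wrist_force: [0.0, -0.2, -2.6]
finger_gap: 0.153
grasp_force: 58.9
```

arm_command --plan "0 0 0.05 0 0 0 8; 0 0 0.03 0 0 0 8; 0 0 0.02 0 0 0 8; 0 0 0 0 0 0 8"

```text
clock: 14.15
position: [0.6713, 0.0133, 0.1712]
tool_rot: [1.82, 2.561, -0.0]
wrist_force: [-0.1, 0.8, -2.1]
finger_gap: 0.15
grasp_force: 59.0
```

arm_command --plan "0 0 0.03 0 0 0 8; 0 0 0 0 0 0 40; 0 0 0 0 0 0 40; 0 0 0 0 0 0 40; 0 0 0 0 0 0 40; 0 0 0 0 0 0 40; 0 0 -0.4 0 0 0 40; 0 0 -0.9 0 0 0 40; 0 0 -0.9 0 0 0 40; 0 0 -0.9 0 0 0 40; 0 0 -0.9 0 0 0 40; 0 0 -0.5 0 0 0 40"

```text
clock: 15.35
position: [0.6715, 0.0133, 0.3086]
tool_rot: [1.818, 2.558, 0.002]
wrist_force: [0.3, -0.2, 0.1]
finger_gap: 0.465
grasp_force: 0.0
```

```bash
python3 -c "
from h import *
h=lambda x,y,z:atz('top',285+x/5,120+y/5,z)
a,b=h(165,138,.144),h(308,92,.144); c=(a+b)/2; d=a-b; y=np.arctan2(-d[0],d[1]); print(c,np.linalg.norm(d),y)
go([*c[:2],.30],y)"
```

```text
[ 0.63552323 -0.19881414  0.144     ] 0.08753003096783447 0.3027559399875362
clock 15.3 pos [0.6715 0.0133 0.3086] yaw 0.335 rz 0.0102 tx -6.39 ty -3.25 tz 0.29 F [ 0.3 -0.2  0.1] gap 39.7 q [-0.09  0.35  1.09 -0.    1.71 -0.43]
```

arm_command --plan "0 0 0 0 0 0.005 40; -0.91 -0.46 0 0 0 0 40; -0.91 -0.46 0 0 0 0 40; -0.91 -0.46 0 0 0 0 40; -0.91 -0.46 0 0 0 0 40; -0.91 -0.46 0 0 0 0 40; -0.91 -0.46 0 0 0 0 40; -0.91 -0.46 0 0 0 0 40; 0 0 0 0 0 0 40; 0 0 0 0 0 0 40"

```text
clock: 16.35
position: [0.6393, -0.1989, 0.304]
tool_rot: [-1.841, -2.543, 0.0]
wrist_force: [0.2, 0.3, 0.2]
finger_gap: 0.468
grasp_force: 0.0
```

```bash
python3 -c "
from h import *
s,w=snap('wrist','w5.png'); s2,a=snap('top','t4.png'); print(s['position'],yawof(s))
cv2.imwrite('pics/m5.png',np.hstack([cv2.resize(w[70:320,170:370,::-1],(480,600),interpolation=cv2.INTER_CUBIC),cv2.resize(a[80:280,140:240,::-1],(300,600),interpolation=cv2.INTER_CUBIC)]))"
```

```text
[ 0.63927257 -0.19886644  0.30401756] 0.31759097139017484
```

View pics/m5.png

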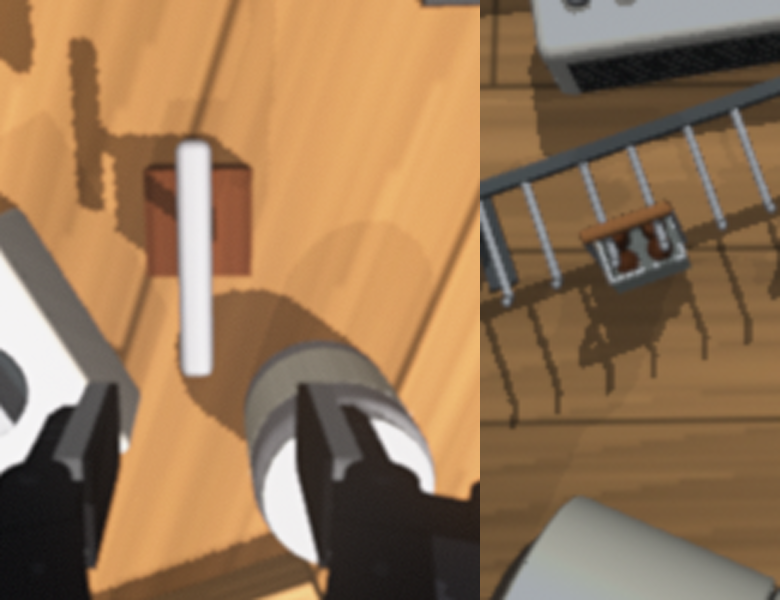

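```bash
python3 -c "
from h import *
s=bot.state()
P=[atz('wrist',*q,.152,s) for q in [(250.8,127.5),(251.9,226.7)]]
d=P[0]-P[1]; c=(P[0]+P[1])/2;print(c,np.linalg.norm(d),np.arctan2(-d[0],d[1]))
Q=[atz('wrist',170+x/2.4,70+y/2.4,.05,s) for x,y in [(146,168),(250,166),(148,276),(250,276)]]
print(np.round(Q,4), np.mean(Q,0))
h=lambda x,y,z:atz('top',285+x/5,120+y/5,z)
a,b=h(165,138,.152),h(308,92,.152);print((a+b)/2)
go([*c[:2],.149],np.arctan2(-d[0],d[1]))"
```

```text
[ 0.63258822 -0.19234707  0.152     ] 0.1006575834695241 0.3267303609084638
[[ 0.596  -0.1727  0.05  ]
 [ 0.6497 -0.1538  0.05  ]
 [ 0.6148 -0.2306  0.05  ]
 [ 0.6702 -0.2122  0.05  ]] [ 0.6326645 -0.1922977  0.05     ]
[ 0.63340232 -0.19732578  0.152     ]
clock 16.4 pos [ 0.6396 -0.1978  0.3046] yaw 0.319 rz -0.0023 tx 0.25 ty -0.16 tz 5.19 F [0.7 0.1 0.8] gap 40.2 q [-0.41  0.34  1.1   0.    1.7  -0.73]
```

arm_command --plan "0.25 -0.16 0 0 0 -0.0023 40; 0 0 0.8 0 0 0 40; 0 0 0.8 0 0 0 40; 0 0 0.8 0 0 0 40; 0 0 0.8 0 0 0 40; 0 0 0.8 0 0 0 40; 0 0 0.6 0 0 0 40; 0 0 0.5 0 0 0 40; 0 0 0 0 0 0 40" --force 60

```text
clock: 17.35
position: [0.6318, -0.1919, 0.1503]
tool_rot: [-1.828, -2.551, 0.001]
wrist_force: [0.2, 0.0, -0.3]
finger_gap: 0.468
grasp_force: 0.0
```

```bash
python3 -c "
from h import *
go([.6326,-.1923,.150],.327)"
```

```text
clock 17.4 pos [ 0.6318 -0.1919  0.1503] yaw 0.327 rz 0.0001 tx -0.02 ty 0.02 tz 0.01 F [ 0.2  0.  -0.3] gap 40.0 q [-0.41  0.38  1.36 -0.    1.4  -0.74]
```

arm_command --plan "0 0 0 0 0 0 8; 0 0 0 0 0 0 8; 0 0 0 0 0 0 8; 0 0 0 0 0 0 8; 0 0 0 0 0 0 8; 0 0 0 0 0 0 8; 0 0 0 0 0 0 8" --force 100

```text
clock: 18.05
position: [0.6331, -0.1931, 0.1537]
tool_rot: [1.83, 2.551, 0.001]
wrist_force: [-0.9, 0.0, 7.3]
finger_gap: 0.14
grasp_force: 98.3
```

```bash
python3 -c "
from h import *
go([.6326,-.1923,.150],.327); print(bot.state()['position'],bot.state()['grasp_force'],bot.state()['moment'])"
```

```text
clock 18.1 pos [ 0.6331 -0.1931  0.1537] yaw 0.326 rz -0.0002 tx 0.03 ty -0.01 tz 0.12 F [-0.9  0.   7.3] gap 11.9 q [-0.41  0.38  1.36 -0.    1.41 -0.74]
[ 0.6330652  -0.19309895  0.1537422 ] 98.27895998954773 [ 0.1105548   0.1990482  -0.01769577]
```

arm_command --plan "0 0 -0.2 0 0 0 8; 0 0 -0.4 0 0 0 8; 0 0 -0.6 0 0 0 8; 0 0 -0.6 0 0 0 8; 0 0 -0.6 0 0 0 8; 0 0 -0.6 0 0 0 8; 0 0 -0.6 0 0 0 8; 0 0 -0.6 0 0 0 8; 0 0 -0.3 0 0 0 8; 0 0 0 0 0 0 8"

```text
clock: 19.05
position: [0.6329, -0.193, 0.289]
tool_rot: [1.83, 2.551, 0.001]
wrist_force: [1.6, -0.2, -2.6]
finger_gap: 0.137
grasp_force: 98.0
```

```bash
python3 -c "
from h import *
s,w=snap('wrist','w6.png'); print(s['position'],s['wrist_force'],s['moment'],s['finger_gap'])
cv2.imwrite('pics/m6.png',cv2.resize(w[80:330,130:380,::-1],(600,600),interpolation=cv2.INTER_CUBIC))
go([.5434,-.3178,.29],-.739)"
```

```text
[ 0.63288038 -0.19296756  0.28897446] [ 1.55095661 -0.24328657 -2.6239664 ] [-0.02518745 -0.00044082 -0.00617647] 0.13710001759127916
clock 19.1 pos [ 0.6327 -0.1929  0.2876] yaw 0.326 rz 0.3391 tx -5.08 ty 0.60 tz -0.08 F [-0.2  0.3 -2.8] gap 12.1 q [-0.41  0.33  1.15 -0.    1.66 -0.74]
```

View pics/m6.png

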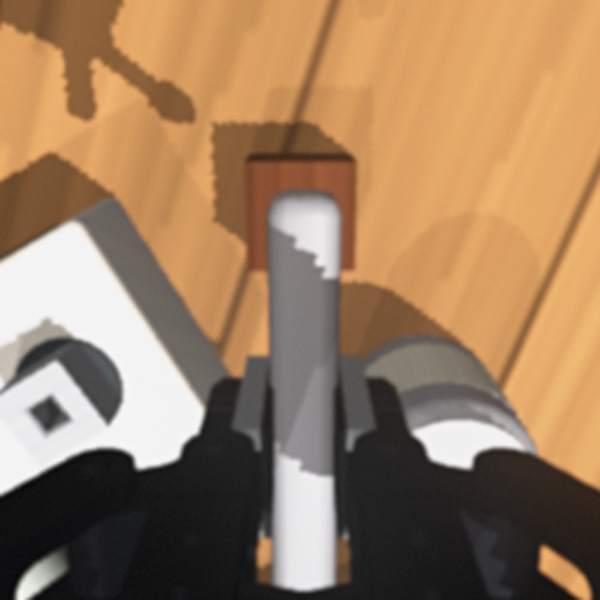

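arm_command --plan "0 0 0 0 0 0.0424 8; 0 0 0 0 0 0.0424 8; 0 0 0 0 0 0.0424 8; 0 0 0 0 0 0.0424 8; 0 0 0 0 0 0.0424 8; 0 0 0 0 0 0.0424 8; 0 0 0 0 0 0.0424 8; 0 0 0 0 0 0.0423 8; 0 0 0 0 0 0 8"

```text
clock: 20.0
position: [0.6324, -0.1928, 0.2861]
tool_rot: [-2.874, -1.265, 0.002]
wrist_force: [-0.7, -1.3, -2.7]
finger_gap: 0.137
grasp_force: 97.9
```

arm_command --plan "-0.9 0 0 0 0 0 8; -0.9 0 0 0 0 0 8; -0.9 0.2 0 0 0 0 8; -0.9 0.2 0 0 0 0 8; -0.9 0.2 0 0 0 0 8; -0.9 0 0 0 0 0 8; -0.8 0 0 0 0 0 8; -0.8 0 0 0 0 0 8; 0 0 0 0 0 0 8; 0 0 0 0 0 0 8"

```text
clock: 21.0
position: [0.5042, -0.3604, 0.2867]
tool_rot: [-2.872, -1.272, 0.0]
wrist_force: [0.0, -0.5, -2.5]
finger_gap: 0.142
grasp_force: 98.0
```

```bash
python3 -c "
from h import *
s,w=snap('wrist','w7.png'); print(s['position'],yawof(s),s['wrist_force'],s['finger_gap'])
cv2.imwrite('pics/m7.png',cv2.resize(w[80:330,130:380,::-1],(600,600),interpolation=cv2.INTER_CUBIC))
go([.5434,-.3178,.29],-.739)"
```

```text
[ 0.50424758 -0.36035618  0.28674043] -0.73674729587093 [ 0.01827558 -0.4942293  -2.46802374] 0.14225144561485073
clock 21.1 pos [ 0.5046 -0.36    0.2868] yaw -0.737 rz 0.0008 tx 1.91 ty 0.01 tz -0.11 F [ 0.3 -0.3 -2.7] gap 11.9 q [-0.74  0.24  1.27  0.    1.64 -0.01]
```

View pics/m7.png

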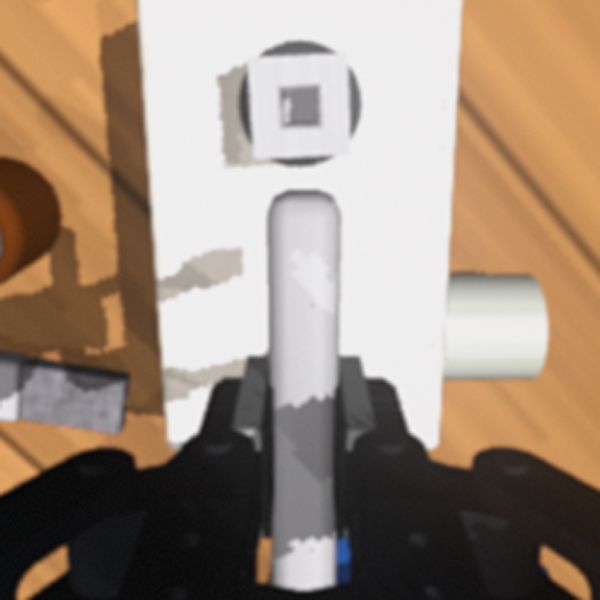

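```bash
python3 -c "
from h import *
s=bot.state(); m=R.from_rotvec(s['tool_rot']).as_matrix()
f=lambda x,y,z:m.T@(atz('wrist',130+x/2.4,80+y/2.4,z,s)-s['position'])
Z=s['position'][2]
print('nut',f(300,106,.111),atz('wrist',130+300/2.4,80+106/2.4,.111,s))
for q in [(280,87),(320,86),(320,125),(282,126),(250,55),(349,57),(350,155),(256,158)]: print(f(*q,.111).round(4))
for dz in (-.007,0,.007): print('end',f(304,190,Z+dz), f(269,230,Z+dz),f(339,230,Z+dz),f(274,585,Z+dz),f(338,585,Z+dz))
print(proj('wrist',s['position']+m@[.05,0,.0],s))
"
```

```text
nut [ 0.05960119 -0.0014465   0.17585504] [ 0.54355957 -0.31475663  0.111     ]
[ 0.0674 -0.0099  0.1759]
[0.0678 0.007  0.1759]
[0.0517 0.0071 0.1758]
[ 0.0513 -0.0092  0.1759]
[ 0.0803 -0.0223  0.1759]
[0.0795 0.019  0.1758]
[0.039  0.0203 0.1758]
[ 0.0376 -0.0206  0.1759]
end [ 0.04918738 -0.00017869  0.00700836] [ 0.04145589 -0.00690257  0.00701053] [0.04146836 0.00656876 0.00700358] [-0.04003192 -0.00679522  0.00699678] [-0.04002077  0.00760858  0.00698934]
end [ 5.02442172e-02 -1.99025480e-04  8.54959440e-06] [ 4.29375536e-02 -6.55344664e-03  1.06021950e-05] [4.29493344e-02 6.17767599e-03 4.03074350e-06] [-3.40727244e-02 -6.45198731e-03 -2.39681317e-06] [-3.40621825e-02  7.16035581e-03 -9.42347155e-06]
end [ 0.05130106 -0.00021936 -0.00699126] [ 0.04441922 -0.00620432 -0.00698933] [ 0.04443031  0.00578659 -0.00699552] [-0.02811353 -0.00610876 -0.00700157] [-0.0281036   0.00671214 -0.00700819]
[257.12904153 159.73638762]
```

arm_command --plan "0.4 -0.01 0 0 0 0 8; 0.6 -0.01 0 0 0 0 8; 0.6 -0.01 0 0 0 0 8; 0.38 0 0 0 0 0.0008 8; 0 0 0.4 0 0 0 8; 0 0 0.3 0 0 0 8; 0 0 0.1 0 0 0 8; 0 0 0 0 0 0 8; 0 0 0 0 0 0 8"

```text
clock: 21.95
position: [0.5436, -0.3161, 0.2634]
tool_rot: [2.875, 1.265, -0.0]
wrist_force: [0.3, 0.5, -1.5]
finger_gap: 0.137
grasp_force: 97.9
```

```bash
python3 -c "
from h import *
go([.54356,-.31476,.2547],-.739)"
```

```text
clock 21.9 pos [ 0.5436 -0.3161  0.2634] yaw -0.742 rz -0.001 tx 0.03 ty -0.03 tz 0.29 F [ 0.3  0.5 -1.5] gap 11.7 q [-0.65  0.26  1.29 -0.    1.6   0.09]
```

arm_command --plan "0.02 -0.01 0.1 0 0 0 8; 0 0 0.1 0 0 0 8; 0 0 0.1 0 0 0 8; 0 0 0.1 0 0 0 8; 0 0 0.1 0 0 0 8; 0 0 0 0 0 0 8"

```text
clock: 22.55
position: [0.5439, -0.315, 0.2477]
tool_rot: [-2.875, -1.266, 0.001]
wrist_force: [0.2, -0.0, -2.0]
finger_gap: 0.136
grasp_force: 100.5
```

```bash
python3 -c "
from h import *
go([.54356,-.31476,.235],-.739);print(bot.state()['moment'])"
```

```text
clock 22.6 pos [ 0.5439 -0.315   0.2477] yaw -0.741 rz -0.0008 tx -0.00 ty -0.01 tz 0.42 F [ 0.2 -0.  -2. ] gap 11.7 q [-0.65  0.26  1.31 -0.    1.57  0.09]
[ 0.05961131  0.07108484 -0.22414046]
```

arm_command --plan "0 0 0.08 0 0 0 8; 0 0 0.08 0 0 0 8; 0 0 0.08 0 0 0 8; 0 0 0.08 0 0 0 8; 0 0 0.08 0 0 0 8; 0 0 0.04 0 0 0 8; 0 0 0 0 0 0 8"

```text
clock: 23.25
position: [0.544, -0.315, 0.2348]
tool_rot: [-2.875, -1.266, 0.0]
wrist_force: [0.6, 0.3, -2.1]
finger_gap: 0.139
grasp_force: 101.7
```

```bash
python3 -c "
from h import *
go([.54356,-.31476,.235],-.739);print(bot.state()['moment'])"
```

```text
clock 23.2 pos [ 0.544  -0.315   0.2348] yaw -0.741 rz -0.0008 tx -0.00 ty -0.02 tz -0.01 F [ 0.6  0.3 -2.1] gap 11.8 q [-0.65  0.27  1.33 -0.    1.54  0.09]
[-0.03431239  0.01349747 -0.56414916]
```

```bash
python3 -c "
from h import *
s,a=snap('top','t5.png')
s,b=snap('scene','s5.png')
cv2.imwrite('pics/m8.png',np.hstack([cv2.resize(a[80:220,120:300,::-1],(540,420),interpolation=cv2.INTER_CUBIC),cv2.resize(b[180:320,180:266,::-1],(258,420),interpolation=cv2.INTER_CUBIC)]))"
```

```text
(no output)
```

View pics/m8.png

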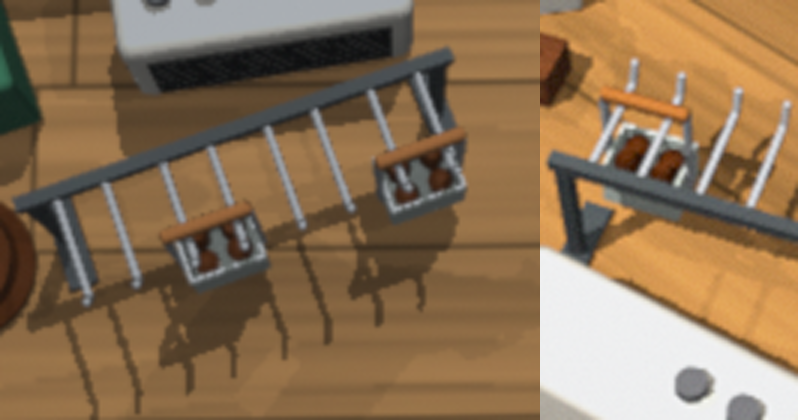

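```bash
python3 -c "
from h import *
for (a,b,h) in [((162,238),(251,212),(.6041,.2085)),((380,160),(465,135),(.6731,.0102))]:
  p=[atz('top',120+q[0]/3,80+q[1]/3,.167+.003) for q in (a,b)]; c=(p[0]+p[1])/2; d=c[:2]-h; print(c,np.linalg.norm(d))
go([.54356,-.31476,.235],-.739+1.3)"
```

```text
[0.59970356 0.20961592 0.17      ] 0.004535853499303898
[0.67178432 0.00670286 0.17      ] 0.0037364398654282207
clock 23.4 pos [ 0.544  -0.3151  0.2351] yaw -0.741 rz -0.4146 tx 0.02 ty -0.01 tz 0.00 F [-0.6  0.  -3.4] gap 11.8 q [-0.65  0.27  1.33 -0.    1.54  0.09]
```

arm_command --plan "0 0 0 0 0 -0.02 8; 0 0 0 0 0 -0.034 8; 0 0 0 0 0 -0.034 8; 0 0 0 0 0 -0.034 8; 0 0 0 0 0 -0.034 8" --force 120

```text
clock: 23.85
position: [0.5442, -0.3151, 0.236]
tool_rot: [2.477, 1.93, 0.001]
wrist_force: [-0.9, 2.4, 5.5]
finger_gap: 0.131
grasp_force: 151.3
```

```bash
python3 -c "
from h import *
go([.54356,-.31476,.235],-.739+1.3);print(bot.state()['moment'])"
```

```text
clock 23.9 pos [ 0.5442 -0.3151  0.236 ] yaw -0.247 rz -0.2572 tx 0.02 ty -0.01 tz 0.03 F [-0.9  2.4  5.5] gap 11.1 q [-0.65  0.27  1.33  0.    1.54 -0.4 ]
[ 0.79467281  0.32296832 -0.08777923]
```

arm_command --plan "0 0 0.03 0 0 -0.034 8; 0 0 0 0 0 -0.034 8; 0 0 0 0 0 -0.034 8; 0 0 0 0 0 -0.034 8; 0 0 0 0 0 -0.034 8; 0 0 0 0 0 -0.034 8; 0 0 0 0 0 -0.034 8; 0 0 0 0 0 -0.02 8; 0 0 0 0 0 0 8; 0 0 0 0 0 0 8; 0 0 0 0 0 0 8"

```text
clock: 24.95
position: [0.5442, -0.315, 0.2358]
tool_rot: [1.521, 2.747, -0.0]
wrist_force: [-3.1, 3.3, 12.6]
finger_gap: 0.128
grasp_force: 152.4
```

```bash
python3 -c "
from h import *
go([.54356,-.31476,.235],-.739+1.3);print(bot.state()['moment'])
s,w=snap('wrist','w9.png')
s,b=snap('scene','s9.png')
cv2.imwrite('pics/m9.png',np.hstack([cv2.resize(w[80:330,130:380,::-1],(400,400),interpolation=cv2.INTER_CUBIC),cv2.resize(b[90:190,120:220,::-1],(400,400),interpolation=cv2.INTER_CUBIC)]))"
```

```text
clock 24.9 pos [ 0.5442 -0.315   0.2358] yaw 0.559 rz -0.0005 tx 0.02 ty -0.01 tz 0.03 F [-3.1  3.3 12.6] gap 10.9 q [-0.65  0.27  1.33  0.    1.54 -1.21]
[0.91592312 0.82623843 0.01582229]
```

View pics/m9.png

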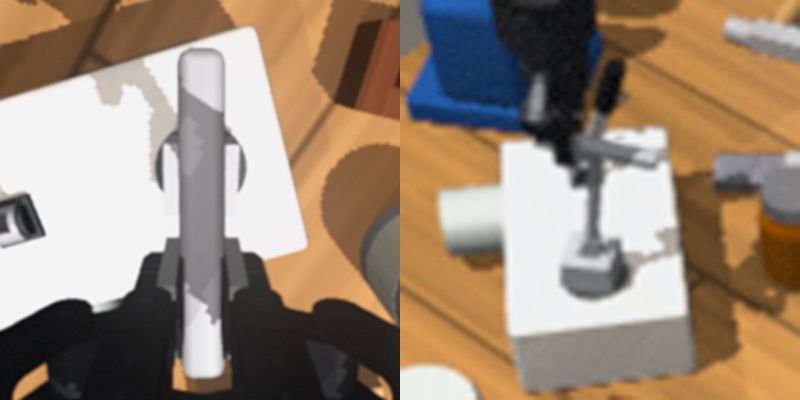

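arm_command --plan "0 0 0 0 0 -0.016 8; 0 0 0 0 0 0 8; 0 0 0 0 0 0 8; 0 0 0 0 0 0 40; 0 0 0 0 0 0 40; 0 0 0 0 0 0 40; 0 0 0 0 0 0 40; 0 0 0 0 0 0 40"

```text
clock: 25.85
position: [0.544, -0.3151, 0.2341]
tool_rot: [-1.453, -2.786, 0.0]
wrist_force: [0.1, -0.5, -0.9]
finger_gap: 0.474
grasp_force: 0.0
```

arm_command --plan "0 0 -0.3 0 0 0 40; 0 0 -0.6 0 0 0 40; 0 0 -0.9 0 0 0 40; 0 0 -0.9 0 0 0 40; 0 0 -0.9 0 0 0 40; 0 0 -0.4 0 0 0 40; 0 0 0 0 0 0 40"

```text
clock: 26.55
position: [0.5443, -0.3152, 0.3558]
tool_rot: [1.451, 2.783, -0.001]
wrist_force: [-0.1, -0.4, -0.0]
finger_gap: 0.47
grasp_force: 0.0
```

Run:
```python
from h import *
go([.418,-.454,.33],-.739)
ya=np.array([.674,.739,0]);xa=np.array([.739,-.674,0]);H=np.array([.4595,-.4085,.088])
for n,f in(('top','t0.png'),('scene','s0.png')):
  im=cv2.imread('pics/'+f); hs=cv2.cvtColor(im,cv2.COLOR_BGR2HSV)
  q=proj(n,H-.035*ya+[0,0,.03]).round().astype(int); x0,y0=q-14
  sub=hs[y0:y0+28,x0:x0+28]; m=(sub[...,0]>14)&(sub[...,0]<32)&(sub[...,1]>90)
  print(n,x0,y0); print('\n'.join(''.join('#' if a else '.' for a in r) for r in m))
  for t in (0,.25,.5,.75): print(t,(proj(n,H-.035*ya+.052*(np.sin(t)*xa+[0,0,np.cos(t)]))-[x0,y0]).round(1),end=' ')
  print('hub',(proj(n,H-.035*ya)-[x0,y0]).round(1))
```

```text
clock 26.6 pos [ 0.5443 -0.3152  0.3558] yaw 0.61 rz 0.4293 tx -6.25 ty 0.00 tz 0.86 F [-0.1 -0.4 -0. ] gap 40.1 q [-0.65  0.25  1.11 -0.    1.77 -1.26]
top 402 198
............................
............................
............................
............................
.....................###....
....................#####...
....................#####..#
....................####...#
...................#......##
..................#......###
................##.......###
........................####
.......................#####
...........###.........#####
..........###.........######
.........###.........#######
........###.........########
...................#########
..................##########
..................##########
................############
...............#############
..............##############
..............##############
.............###############
............################
............################
...........#################
0 [16.6 13. ] 0.25 [19.2  9.6] 0.5 [21.2  6.7] 0.75 [22.4  4.3] hub [10.1 14.9]
scene 150 104
......................######

[... 162 characters left out ...]
........###
.........................###
...................#....####
.................##.....##.#
.................##...##.###
.....##.........###.......##
....###........#.##......###
....####.......####...######
.....###.......#.#....######
.......###....###.....######
........####..##......######
..........#######.....######
...........######...........
............#####...........
##...........###............
............................
............................
............................
............................
............................
............................
............................
0 [13.2  9.5] 0.25 [ 9.6 10.3] 0.5 [ 6.3 11.6] 0.75 [ 3.6 13.6] hub [15.2 20.7]
```

arm_command --plan "0 0 0 0 0 0.047 40; 0 0 0 0 0 0.047 40; 0 0 0 0 0 0.047 40; 0 0 0 0 0 0.047 40; 0 0 0 0 0 0.047 40; 0 0 0 0 0 0.047 40; 0 0 0 0 0 0.047 40; 0 0 0 0 0 0.047 40; 0 0 0 0 0 0.047 40; 0 0 0 0 0 0.0063 40"

```text
clock: 27.55
position: [0.5439, -0.315, 0.3526]
tool_rot: [-2.875, -1.263, 0.002]
wrist_force: [0.5, 0.8, -0.2]
finger_gap: 0.468
grasp_force: 0.0
```

arm_command --plan "-0.8 0 0 0 0 0 40; -0.9 0 0 0 0 0 40; -0.9 0 0 0 0 0 40; -0.9 0 0 0 0 0 40; -0.9 0 0 0 0 0 40; -0.9 0 0 0 0 0 40; -0.9 0 0 0 0 0 40; 0 0 0.6 0 0 0 40; 0 0 0.7 0 0 0 40; 0 0 0.5 0 0 0 40; 0 0 0 0 0 0 40; 0 0 0 0 0 0 40"

```text
clock: 28.75
position: [0.4189, -0.4524, 0.3004]
tool_rot: [-2.873, -1.271, 0.0]
wrist_force: [0.2, 0.7, 0.2]
finger_gap: 0.467
grasp_force: 0.0
```

```bash
cat > lv.py <<'E'
from h import *
ya=np.array([.674,.739,0]);xa=np.array([.739,-.674,0]);H=np.array([.4595,-.4085,.088])
def show(f,asc=1,z0=None):
  s,im=snap('wrist',f); hs=cv2.cvtColor(im[:,:,::-1].copy(),cv2.COLOR_BGR2HSV)
  go([.458,-.41,.2],-.739)
  q=proj('wrist',H-.03*ya+[0,0,.03],s).round().astype(int); x0,y0=q-[50,32]
  sub=hs[max(y0,0):y0+80,x0:x0+100]; br=(sub[...,0]>14)&(sub[...,0]<32)&(sub[...,1]>90); bl=sub[...,2]<50
  print(x0,max(y0,0)); 
  if asc: print('\n'.join(''.join('#' if a else('o' if b else '.') for a,b in zip(r,t)) for r,t in zip(br[::2],bl[::2])))
  o=[x0,max(y0,0)]
  for t in (-.25,0,.25,.5,.6,.7): print(t,'ball',(proj('wrist',H-.035*ya+.052*(np.sin(t)*xa+[0,0,np.cos(t)]),s)-o).round(1),'grip',(proj('wrist',H+.095*(np.sin(t)*xa+[0,0,np.cos(t)]),s)-o).round(1),'gripend',(proj('wrist',H+.12*(np.sin(t)*xa+[0,0,np.cos(t)]),s)-o).round(1))
  print('hub',(proj('wrist',H-.035*ya,s)-o).round(1))
if __name__=='__main__':
  import sys; show(sys.argv[1])
E
python3 lv.py w10.png
```

```text
clock 28.8 pos [ 0.419  -0.4525  0.301 ] yaw -0.738 rz 0.0003 tx 1.92 ty 0.01 tz 3.37 F [-0.4 -0.5 -0.3] gap 39.7 q [-0.95  0.23  1.25 -0.    1.66 -0.21]
207 121
....................................................................................................
....................................................................................................
....................................................................................................
....................................................................................................
....................................................................................................
....................................................................................................
....................................................................................................
.....ooooooooo......................................................................................
.oooo...............................................................................................
.............................
[... 2778 characters left out ...]
####........########
#.######.#.##.######..##...###..###....#..#####.....##.######..####...##.#############......#.######
####.##.########.####..#..###..##.######.#..######......###..#..#....#..##.############.........####
###.####.##.##.#.######....##..#.##..########.######.#.####.#.##...#...##..##############.......####
-0.25 ball [37.2 39.1] grip [22.   4.9] gripend [10.7  6. ]
0 ball [49.9 39.4] grip [50.2  5.1] gripend [50.4  6.3]
0.25 ball [62.7 39.2] grip [78.5  5. ] gripend [90.   6.2]
0.5 ball [74.2 38.5] grip [103.    4.7] gripend [123.4   5.8]
0.6 ball [78.3 38.1] grip [111.2   4.5] gripend [134.1   5.5]
0.7 ball [81.9 37.6] grip [118.2   4.3] gripend [143.    5.2]
hub [49.8 32.6]
```

arm_command --plan "0.6 -0.3 0 0 0 0 60; 0.7 -0.3 0 0 0 0 60; 0.72 -0.27 0 0 0 0 60; 0 0 0 0 0 0 60; 0 0 0.7 0 0 0 60; 0 0 0.8 0 0 0 60; 0 0 0.8 0 0 0 60; 0 0 0.8 0 0 0 60; 0 0 0.7 0 0 0 60; 0 0 0.4 0 0 0 60; 0 0 0 0 0 0 60; 0 0 0 0 0 0 60"

```text
clock: 30.0
position: [0.4405, -0.3904, 0.1752]
tool_rot: [2.873, 1.269, 0.0]
wrist_force: [0.7, -0.2, 0.3]
finger_gap: 0.706
grasp_force: 0.0
```

```bash
python3 -c "
from h import *
H=np.array([.4598,-.4074,.175]);xa=np.array([.739,-.674,0])
go(H-.026*xa,-.739);go(H+.0643*xa,-.739);go(H+.0543*xa,-.739)"
```

```text
clock 30.0 pos [ 0.4405 -0.3904  0.1752] yaw -0.739 rz -0.0 tx 0.01 ty -0.01 tz 0.01 F [ 0.7 -0.2  0.3] gap 60.3 q [-0.86  0.22  1.52 -0.    1.4  -0.12]
clock 30.0 pos [ 0.4405 -0.3904  0.1752] yaw -0.739 rz -0.0 tx 0.01 ty 3.00 tz 0.01 F [ 0.7 -0.2  0.3] gap 60.3 q [-0.86  0.22  1.52 -0.    1.4  -0.12]
clock 30.0 pos [ 0.4405 -0.3904  0.1752] yaw -0.739 rz -0.0 tx 0.01 ty 2.67 tz 0.01 F [ 0.7 -0.2  0.3] gap 60.3 q [-0.86  0.22  1.52 -0.    1.4  -0.12]
```

Push to a little short of the target (ty 2.65), checking force.

arm_command --plan "0 0.3 0 0 0 0 60; 0 0.3 0 0 0 0 60; 0 0.3 0 0 0 0 60; 0 0.3 0 0 0 0 60; 0 0 0 0 0 0 60"

```text
clock: 30.5
position: [0.4677, -0.4153, 0.1739]
tool_rot: [2.874, 1.269, 0.0]
wrist_force: [-0.5, -0.4, -0.4]
finger_gap: 0.704
grasp_force: 0.0
```

arm_command --plan "0 0.3 0 0 0 0 60; 0 0.3 0 0 0 0 60; 0 0.3 0 0 0 0 60; 0 0.3 0 0 0 0 60; 0 0.25 0 0 0 0 60; 0 0 0 0 0 0 60; 0 0 0 0 0 0 60"

```text
clock: 31.2
position: [0.4992, -0.444, 0.1741]
tool_rot: [2.873, 1.269, 0.0]
wrist_force: [-0.4, 0.8, -0.6]
finger_gap: 0.702
grasp_force: 0.0
```

```bash
cat > lv2.py <<'E'
from h import *
import sys
ya=np.array([.6736,.7391,0]);xa=np.array([.7391,-.6736,0]);H=np.array([.4598,-.4074,.088])
go([*(H+.0643*xa)[:2],.175],-.739)
s,im=snap('wrist',sys.argv[1]); v=cv2.cvtColor(im,cv2.COLOR_RGB2HSV)
pt=lambda t,r,o:proj('wrist',H+o*ya+r*(np.sin(t)*xa+[0,0,np.cos(t)]),s)
q=pt(.5,.08,-.0).round().astype(int); x0,y0=max(q[0]-75,0),max(q[1]-40,0)
sub=v[y0:y0+110:2,x0:x0+150]; print(x0,y0)
print('\n'.join(''.join('#' if (14<p[0]<32 and p[1]>90) else 'ox- '[min(int(p[2])//45,3)] for p in r) for r in sub))
for t in (.4,.5,.6,.7): print(t,*[(pt(t,r,o)-[x0,y0]).round(1)for r,o in((.052,-.035),(.07,0),(.095,0),(.12,0))])
print('hub',(pt(0,0,-.035)-[x0,y0]).round(1))
E
python3 lv2.py w11.png
```

```text
clock 31.2 pos [ 0.4992 -0.444   0.1741] yaw -0.739 rz -0.0 tx 0.02 ty 0.35 tz -0.03 F [-0.4  0.8 -0.6] gap 60.0 q [-0.84  0.38  1.31 -0.    1.45 -0.1 ]
153 208
                -x--          --------xxxxxxxxx------x-                                                                                               
                -xx-          -xxxxxxxxxxxxxxxxxxxxx-x-                                                                                               
                -xx-         ----xxxxxxxxxxxxxxxxxxxxxx-                                                                                              
                 -x-          ----xxxxxxxxxxxxxxxxxxxxx-                                                                                              
                  x--         ------xxxxxxxxxxxxxxxxxxx-                                                                                              
                  x--         --------xxxxxxxxxxxxxxxxxxx-                                                                                            
                  -x-       -----
[... 6897 characters left out ...]
## ##  #   ----
ooooooooooooooooooooooooooooooooooo#x-####  ### ###     ##    --xxxxx#xxxxxx--------------xxxxxxxxxxxxxxxxxxxxxxxxxxxxxxxxxxxxxxxxxx---  ##    #    --
ooooooooooooooooooooooooooooooooooooox       #     ###       --xxxxxxxxxxxx----        -----------xxxxxxxxxxxxxxxxxxxxxxxxxxxxxxxxxxxxxxxx---    #    
oooooooooooooooooooooooooooooooooooooo-             #      # --xxxxxxxxoxxx---               -----------xxxxxxxxxxxxxxxxxxxxxxxxxxxxxxxxxxxxxxxxx-----
0.4 [51.4 73.8] [55.7 35.2] [68.5 56.5] [86.4 86.4]
0.5 [59.2 71.8] [67.8 32.8] [87.  52.2] [113.3  78.7]
0.6 [66.5 69.5] [79.  30.1] [103.7  47.3] [136.4  70.2]
0.7 [73.3 66.9] [89. 27.] [118.1  42. ] [155.4  61.3]
hub [36.7 39.9]
```

arm_command --plan "0 0.15 0 0 0 0 60; 0 0.18 0 0 0 0 60; 0 0 0 0 0 0 60; 0 0 0 0 0 0 60; 0 -0.2 0 0 0 0 60; 0 0 -0.5 0 0 0 60; 0 0 -0.8 0 0 0 60; 0 0 -0.8 0 0 0 60; 0 0 -0.8 0 0 0 60; 0 0 -0.8 0 0 0 60; 0 0 -0.5 0 0 0 60; 0 0 0 0 0 0 60"

```text
clock: 32.45
position: [0.5021, -0.4466, 0.3032]
tool_rot: [2.87, 1.267, 0.002]
wrist_force: [0.5, -0.8, 1.0]
finger_gap: 0.702
grasp_force: 0.0
```

```bash
python3 -c "
from h import *
go([.4189,-.4524,.301],-.739)"
```

```text
clock 32.5 pos [ 0.5021 -0.4466  0.3032] yaw -0.739 rz -0.0001 tx -2.01 ty -1.92 tz 0.07 F [ 0.5 -0.8  1. ] gap 59.9 q [-0.84  0.35  1.1  -0.    1.69 -0.1 ]
```

arm_command --plan "-0.7 -0.3 0 0 0 0 40; -0.7 -0.4 0 0 0 0 40; -0.6 -0.3 0 0 0 0 40; 0 0 0 0 0 0 40; 0 0 0 0 0 0 40"

```text
clock: 32.95
position: [0.4392, -0.4704, 0.2996]
tool_rot: [-2.874, -1.268, 0.0]
wrist_force: [-0.6, 1.2, 0.5]
finger_gap: 0.467
grasp_force: 0.0
```

```bash
sed -i 's/x0,y0=max(q\[0\]-75,0),max(q\[1\]-40,0)/x0,y0=max(q[0]-75,0),max(q[1]-25,0)/; s/y0+110:2/y0+76:2/; s/(\.4,\.5,\.6,\.7)/(.3,.4,.5,.6,.7)/' lv2.py; python3 lv2.py w12.png
```

```text
clock 33.0 pos [ 0.4392 -0.4704  0.2996] yaw -0.74 rz -0.0003 tx 2.02 ty 1.24 tz 4.15 F [-0.6  1.2  0.5] gap 39.9 q [-0.94  0.29  1.18  0.    1.67 -0.2 ]
194 99
                                                                                                                                                   ## 
                                                                                                                                                    ##
                                                                                                                                                    ##
                                                                                                                                                     #
                                                                                                                                                      
                                                                                                                                                      
                           ------
[... 4382 characters left out ...]
-----------------------------                                     ################################################
         -------------------------------------------                                               ###################################################
------------          ---                    --                 --      #                   # # ######################################################
0.3 [50.7 60.5] [55.4 25.3] [63.6 26.1] [73.6 27.2]
0.4 [55.6 60.3] [62.6 25.2] [74.2 26. ] [88.1 27. ]
0.5 [60.3 59.9] [69.3 25.1] [83.9 25.9] [101.3  26.8]
0.6 [64.6 59.5] [75.5 25. ] [92.8 25.7] [113.   26.5]
0.7 [68.5 59.1] [81.1 24.8] [100.5  25.5] [123.   26.2]
hub [39.3 54.1]
```

arm_command --plan "0 0 -0.6 0 0 -0.047 40; 0 0 -0.6 0 0 -0.047 40; 0 0 0 0 0 -0.047 40; 0 0 0 0 0 -0.047 40; 0 0 0 0 0 -0.047 40; 0 0 0 0 0 -0.047 40; 0 0 0 0 0 -0.047 40; 0 0 0 0 0 -0.047 40; 0 0 0 0 0 -0.047 40; 0 0 0 0 0 -0.0067 40; 0 0 0 0 0 0 40"

```text
clock: 34.1
position: [0.4398, -0.4702, 0.3358]
tool_rot: [-1.454, -2.784, -0.0]
wrist_force: [0.5, 0.7, -0.4]
finger_gap: 0.468
grasp_force: 0.0
```

```bash
python3 -c "
from h import *
go([.5442,-.315,.235],.61)"
```

```text
clock 34.1 pos [ 0.4398 -0.4702  0.3358] yaw 0.608 rz -0.0006 tx 2.25 ty 5.81 tz 3.36 F [ 0.5  0.7 -0.4] gap 40.0 q [-0.94  0.29  1.11 -0.    1.75 -1.55]
```

arm_command --plan "0.32 0.83 0 0 0 0 40; 0.32 0.83 0 0 0 0 40; 0.32 0.83 0 0 0 0 40; 0.32 0.83 0 0 0 0 40; 0.32 0.83 0 0 0 0 40; 0.32 0.83 0 0 0 0 40; 0.33 0.83 0 0 0 0 40; 0 0 0.6 0 0 0 40; 0 0 0 0 0 0 40; 0 0 0 0 0 0 40"

```text
clock: 35.1
position: [0.5433, -0.3152, 0.3182]
tool_rot: [-1.453, -2.784, 0.0]
wrist_force: [0.3, -0.9, 0.8]
finger_gap: 0.472
grasp_force: 0.0
```

```bash
python3 -c "
from h import *
go([.5442,-.315,.235],.61)
s,im=snap('wrist','w13.png')
m=R.from_rotvec(s['tool_rot']).as_matrix()
N=np.array([.5442,-.315,.230]); 
for k in(.02,.04,.05,.055,-.01): print(k,proj('wrist',N+k*m[:,0],s).round(1))
g=cv2.cvtColor(im,cv2.COLOR_RGB2GRAY)
for r in range(140,230,10): print(r,' '.join('%3d'%v for v in g[r,225:290:2]))
"
```

```text
clock 35.1 pos [ 0.5433 -0.3152  0.3182] yaw 0.609 rz -0.0004 tx -0.01 ty 0.03 tz 2.77 F [ 0.3 -0.9  0.8] gap 40.3 q [-0.65  0.25  1.19 -0.    1.7  -1.26]
0.02 [257.4 182.4]
0.04 [257.5 156.1]
0.05 [257.5 142.5]
0.055 [257.5 135.5]
-0.01 [257.3 219.4]
140 242 240 227 199 193 194 195 190 141 148 157 158 159 161 158 138 118 214 243 242 241 241 241 241 241 241 241 241 241 241 241 241 242
150 242 242 242 238 201 193 195 181 137 151 157 158 159 163 158 138 109  81  79  83 102 135 182 237 242 242 241 242 241 241 242 242 241
160 242 242 242 239 206 184 122 162 139 152 159 160 162 162 157 137 118 197 227 226 225 224 229 233 233 170 232 242 242 241 242 241 242
170 243 242 242 237 179  92 102 174 174 191 169 161 161 163 155 134 117 186 180 157 220 231 235 234 232 141 123 223 243 242 241 241 242
180 242 242 242 242 243 235 148 174 179 216 230 232 235 236 234 219 155 163 198 180 232 234 235 236 217 156 234 242 241 242 242 242 241
190 242 242 242 242 242 242 243 219 178 218 230 233 235 238 234 213 184 233 237 234 235 236 236 236 239 242 242 242 242 242 242 242 242
200 242 242 242 242 242 242 243 224 178 217 230 232 235 239 233 209 182 239 242 242 242 242 241 241 242 242 242 241 241 242 241 241 241
210 242 242 242 242 242 242 243 224 180 219 230 232 236 239 232 204 192 241 242 242 242 242 242 242 242 242 241 241 242 241 242 241 241
220 243 242 242 242 242 242 243 225 182 220 229 232 236 239 231 198 211 243 242 242 242 241 240 233 226 207 190 185 176 179 180 180 178
```

arm_command --plan "0 0 0.5 0 0 0 46; 0 0 0.7 0 0 0 46; 0 0 0.7 0 0 0 46; 0 0.03 0.5 0 0 0 46; 0 0 0.37 0 0 0 46; 0 0 0 0 0 0 46; 0 0 0 0 0 0 8; 0 0 0 0 0 0 8; 0 0 0 0 0 0 8; 0 0 0 0 0 0 8; 0 0 0 0 0 0 8; 0 0 0 0 0 0 8" --force 100

```text
clock: 36.35
position: [0.5444, -0.3149, 0.2362]
tool_rot: [1.45, 2.785, -0.001]
wrist_force: [-0.1, -1.2, 6.7]
finger_gap: 0.138
grasp_force: 98.6
```

```bash
python3 -c "
from h import *
go([.5442,-.315,.235],.61);print(bot.state()['moment'],bot.state()['grasp_force'])"
```

```text
clock 36.4 pos [ 0.5444 -0.3149  0.2362] yaw 0.611 rz 0.0002 tx 0.00 ty -0.01 tz 0.04 F [-0.1 -1.2  6.7] gap 11.7 q [-0.65  0.27  1.33 -0.    1.54 -1.26]
[-0.04657736  0.05350886 -0.00208726] 98.6271858215332
```

arm_command --plan "0 0 0 0 0 0.034 8; 0 0 0 0 0 0.034 8; 0 0 0 0 0 0.034 8; 0 0 0 0 0 0.034 8; 0 0 0 0 0 0.034 8; 0 0 0 0 0 0.034 8; 0 0 0 0 0 0.034 8; 0 0 0 0 0 0.034 8; 0 0 0 0 0 0.034 8; 0 0 0 0 0 0.034 8; 0 0 0 0 0 0.034 8; 0 0 0 0 0 0.034 8"

```text
clock: 37.55
position: [0.544, -0.3152, 0.2362]
tool_rot: [2.831, 1.359, -0.0]
wrist_force: [-3.5, -1.4, 7.2]
finger_gap: 0.134
grasp_force: 98.9
```

arm_command --plan "0 0 0 0 0 0.012 8; 0 0 0 0 0 0.01 8; 0 0 0 0 0 0 8; 0 0 0 0 0 0 8"

```text
clock: 37.95
position: [0.544, -0.3152, 0.2362]
tool_rot: [2.873, 1.266, -0.0]
wrist_force: [-4.1, -2.0, 7.8]
finger_gap: 0.135
grasp_force: 98.9
```

```bash
python3 -c "
from h import *
go([.5442,-.315,.235],-.741);print(bot.state()['moment'],bot.state()['grasp_force'])"
```

```text
clock 38.0 pos [ 0.544  -0.3152  0.2362] yaw -0.74 rz 0.0002 tx 0.01 ty 0.00 tz 0.04 F [-4.1 -2.   7.8] gap 11.5 q [-0.65  0.27  1.33 -0.    1.54  0.09]
[-0.40385021  0.88546738  0.10538926] 98.90207648277283
```

arm_command --plan "0 0 0 0 0 0.012 8; 0 0 0 0 0 0.012 8; 0 0 0 0 0 0.008 8; 0 0 0 0 0 0 8; 0 0 0 0 0 0 8"

```text
clock: 38.45
position: [0.5439, -0.3151, 0.2362]
tool_rot: [2.933, 1.121, -0.0]
wrist_force: [-4.8, -1.6, 8.7]
finger_gap: 0.136
grasp_force: 99.0
```

```bash
python3 -c "
from h import *
go([.5442,-.315,.235],-.741);print(bot.state()['moment'],bot.state()['grasp_force'])"
```

```text
clock 38.5 pos [ 0.5439 -0.3151  0.2362] yaw -0.841 rz -0.0318 tx 0.01 ty 0.00 tz 0.04 F [-4.8 -1.6  8.7] gap 11.6 q [-0.65  0.27  1.33 -0.    1.54  0.19]
[-0.21712487  1.10517024  0.28543574] 99.04013156890869
```

arm_command --plan "0 0 0 0 0 0.01 8; 0 0 0 0 0 0.01 8; 0 0 0 0 0 0 8; 0 0 0 0 0 0 8"

```text
clock: 38.85
position: [0.5439, -0.3151, 0.2362]
tool_rot: [2.967, 1.028, -0.001]
wrist_force: [-5.5, -1.2, 8.7]
finger_gap: 0.137
grasp_force: 99.2
```

```bash
python3 -c "
from h import *
go([.5442,-.315,.235],-.741);print(bot.state()['moment'],bot.state()['grasp_force'])"
```

```text
clock 38.9 pos [ 0.5439 -0.3151  0.2362] yaw -0.903 rz -0.0517 tx 0.01 ty 0.01 tz 0.04 F [-5.5 -1.2  8.7] gap 11.7 q [-0.65  0.27  1.33 -0.    1.54  0.26]
[-0.19329713  1.24057246  0.55711841] 99.22903060913086
```

arm_command --plan "0 0 0 0 0 0.01 8; 0 0 0 0 0 0.006 8; 0 0 0 0 0 0 8; 0 0 0 0 0 0 8"

```text
clock: 39.25
position: [0.5438, -0.3151, 0.2362]
tool_rot: [2.992, 0.954, -0.001]
wrist_force: [-6.7, -1.2, 9.1]
finger_gap: 0.136
grasp_force: 99.6
```

```bash
python3 -c "
from h import *
go([.5442,-.315,.235],-.741);print(bot.state()['moment'],bot.state()['grasp_force'])
s,im=snap('wrist','w14.png')
g=cv2.cvtColor(im,cv2.COLOR_RGB2GRAY)
for dx in (-.021,.021):
  for dy in(-.021,.021):
    y=-.739; p=np.array([.5442,-.3150,.111])+dx*np.array([-np.sin(y),np.cos(y),0])+dy*np.array([np.cos(y),np.sin(y),0]); print(proj('wrist',p,s).round(1))
print('\n'.join(''.join('%x'%(v>>4) for v in r) for r in g[140:222:2,205:305]))"
```

```text
clock 39.2 pos [ 0.5438 -0.3151  0.2362] yaw -0.953 rz -0.0676 tx 0.01 ty 0.01 tz 0.04 F [-6.7 -1.2  9.1] gap 11.6 q [-0.65  0.27  1.33 -0.    1.54  0.31]
[-0.18806975  1.34235323  0.9252311 ] 99.5956584965461
[239.1 219. ]
[283.5 209.9]
[228.4 175.7]
[274.7 165.8]
899abccdddeeeeffffffffffffffffffffda9abcdeeeeeeeeeeffffffeeeedcceeffffffffffffffffffffffffffffffffff
deeeeeffffffffffffffffffffffffffffda9abcdeeeeeeeeeeffffffeeeedcceeffffffffffffffffffffffffffffffffff
ffffffffffffffffffffffffffffffffffda9abcdeeeeeeeeeeffffffeeeedcceeffffffffffffffffffffffffffffffffff
ffffffffffffffffffffffffffffffffffda9abcdeeeeeeeeeeffffffeeeedcceeffffffffffffffffffffffffffffffffff
ffffffffffffffffffffffffffffffffffda9abcdeeeeeeeeeeffffffeeeedccdeffffffffffffffffffffffffffffffffff
ffffffffffffffffffffffffffffffffffda9abcdeeeeeeeeeeffffffeeeedccdeffffffffffffffffffffffffffffffffff
ffffffffffffffffffffffffffffffffffda9abcddeeeeeeeeeffffffeeeedcbdeffffffffffffffffffffffffffffffffff
ffffffffffffffffffffffffffffffffffda9abcddeeeeeeeeeffffeeeeedcbbdeffffffffffffffffffffffffffffffffff
ffffffffffffffffffffffffff
[... 2606 characters left out ...]
bbbbbbbbbbbbbbbbbbbbbccbbbccccb99abcddddeeeeeeeeeeeeeeddcbbdeeeeeeeeeeeeffffffffffffffffffffff
bbbbbbbbbbbbbcccdddcccbbbbbbbbcdeeeec99abccdddeeeeeeeeeeeeeeddcbbdeeeeeeeeeeeeffffffffffffffffffffff
bbbbbbbbbbccdeeeffeedccbbbbbbbcdeeeec99abccdddeeeeeeeeeeeeeeddcbbdeeeeeeeeefffffffffffffffffffffffff
bbbbbbccdeeefffffffedcbbbbbbbbccdeeec99abccdddeeeeeeeeeeeeeeddcbceefffffffffffffffffffffffffffffffff
bcccddeeeffffffffffeedcbbccccdddeeeec99abccdddeeeeeeeeeeeeeeddcbbeefffffffffffffffffffffffffffffffff
cdeeeefffffffffffffeedddeeeeefffeeeeca9abccddedeeeeeeeeeeeeeddcbbdefffffffffffffffffffffffffffffffff
cdefffffffffffffffffeeeffffffffffeeeda9abccddddeeeeeeeeeeeeeddcbbeefffffffffffffffffffffffffffffffff
```

arm_command --plan "0 0 0 0 0 -0.015 8; 0 0 0 0 0 -0.015 8; 0 0 0 0 0 -0.013 8; 0 0 0 0 0 0 8; 0 0 -0.15 0 0 0 8; 0 0 -0.25 0 0 0 8; 0 0 -0.3 0 0 0 8; 0 0 -0.4 0 0 0 8; 0 0 -0.4 0 0 0 8; 0 0 -0.4 0 0 0 8; 0 0 0 0 0 0 8; 0 0 0 0 0 0 8"

```text
clock: 40.5
position: [0.5442, -0.3147, 0.2921]
tool_rot: [2.922, 1.154, 0.0]
wrist_force: [0.4, 0.9, -1.6]
finger_gap: 0.133
grasp_force: 100.0
```

```bash
python3 -c "
from h import *
go([.6331,-.1931,.29],.326)
s=bot.state();m=R.from_rotvec(s['tool_rot']).as_matrix();print(s['moment'],m[:,2])
s,im=snap('wrist','w15.png');g=cv2.cvtColor(im,cv2.COLOR_RGB2GRAY)
print(g[140:180:2,257]); 
for r in (170,200,300): print(r,' '.join('%d'%v for v in g[r,230:285:2]))
w=cv2.cvtColor(cv2.imread('pics/w6.png'),cv2.COLOR_BGR2GRAY)
print(w[140:180:2,257])
for r in (170,200,300): print(r,' '.join('%d'%v for v in w[r,230:285:2]))"
```

```text
clock 40.5 pos [ 0.5442 -0.3147  0.2921] yaw -0.819 rz -0.3643 tx 2.89 ty 4.11 tz 0.07 F [ 0.4  0.9 -1.6] gap 11.3 q [-0.65  0.25  1.24 -0.    1.65  0.17]
[-0.0018994  0.0889806 -0.0243529] [ 2.50937863e-04 -2.97290782e-04 -9.99999924e-01]
[240 240 240 240 240 239 234 233 233 232 233 233 233 233 234 233 233 233
 234 233]
170 172 129 111 228 234 234 204 154 188 210 225 229 230 233 234 236 238 237 229 213 183 216 187 118 151 241 243 243
200 236 241 241 243 240 237 210 152 185 208 224 228 229 231 234 236 236 235 227 210 189 240 243 243 243 243 243 243
300 24 24 21 24 31 36 40 101 127 134 136 136 138 138 139 139 138 126 112 85 39 38 41 33 31 30 29 30
[ 90  87  58  56  91  96  96  96  95  93  98 135 173 196 213 226 228 229
 229 229]
170 98 89 82 90 97 93 122 160 183 202 213 216 220 224 227 229 231 230 220 204 174 116 97 94 133 168 174 175
200 101 125 146 150 155 161 111 114 123 126 127 127 126 124 125 124 125 120 110 99 84 96 105 102 101 101 101 99
300 26 23 27 27 77 70 64 141 186 213 228 232 233 234 234 235 235 229 219 186 77 45 60 35 36 34 34 32
```

Run:
```python
from h import *
s=bot.state();m=R.from_rotvec(s['tool_rot']).as_matrix()
for x,z in((.05,0),(.05,.005),(.056,.005),(.055,.005),(.05,.008)): print(x,z,proj('wrist',s['position']+m@[x,0,z],s).round(1))
for f in('w6.png','w15.png'):
  g=cv2.cvtColor(cv2.imread('pics/'+f),cv2.COLOR_BGR2GRAY).astype(float)
  for r in range(166,330,12):
    # subpixel inner edges by max gradient, averaged over 5 rows
    p=g[r-2:r+3].mean(0); d=np.gradient(cv2.GaussianBlur(p[None],(5,1),0)[0])
    L=236+np.argmax(d[236:256]); Rr=258+np.argmin(d[258:280])
    sub=lambda i,e:i+.5*(e[i-1]-e[i+1])/(e[i-1]-2*e[i]+e[i+1]+1e-9)
    print(f,r,round(sub(L,d),2),round(sub(Rr,-d),2),round(sub(Rr,-d)-sub(L,d),2))
g=cv2.cvtColor(cv2.imread('pics/w15.png'),cv2.COLOR_BGR2GRAY); print(g[136:166,250:264:3])
```

```text
0.05 0 [257.1 159.7]
0.05 0.005 [257.1 157.9]
0.056 0.005 [257.1 144.4]
0.055 0.005 [257.1 146.7]
0.05 0.008 [257. 157.]
w6.png 166 243.57 269.6 26.03
w6.png 178 252.57 270.7 18.13
w6.png 190 243.08 270.39 27.31
w6.png 202 245.03 267.87 22.83
w6.png 214 237.05 267.7 30.65
w6.png 226 245.25 268.64 23.39
w6.png 238 242.99 268.88 25.89
w6.png 250 243.71 268.35 24.65
w6.png 262 243.74 268.12 24.38
w6.png 274 244.06 268.04 23.98
w6.png 286 243.88 268.57 24.69
w6.png 298 243.63 269.12 25.5
w6.png 310 236.68 268.73 32.05
w6.png 322 244.47 268.65 24.18
w15.png 166 234.69 273.84 39.15
w15.png 178 235.67 274.73 39.07
w15.png 190 244.98 267.73 22.75
w15.png 202 246.2 267.52 21.32
w15.png 214 246.34 267.14 20.8
w15.png 226 246.51 267.12 20.62
w15.png 238 244.46 267.96 23.5
w15.png 250 244.43 267.25 22.82
w15.png 262 244.74 267.17 22.43
w15.png 274 244.72 267.33 22.61
w15.png 286 244.16 267.88 23.72
w15.png 298 243.53 268.27 24.73
w15.png 310 237.14 274.97 37.83
w15.png 322 237.45 274.13 36.68
[[225 230 232 235 236]
 [229 233 236 239 241]
 [232 235 239 240 242]
 [232 236 239 241 242]
 [232 236 239 241 242]
 [232 236 239 241 242]
 [232 236 239 241 242]
 [232 237 239 241 242]
 [232 236 239 241 243]
 [232 236 239 242 242]
 [232 236 239 242 243]
 [232 236 239 241 243]
 [232 234 239 240 243]
 [231 231 238 238 243]
 [229 230 237 236 241]
 [226 229 235 235 239]
 [226 229 232 235 238]
 [225 229 232 235 238]
 [225 229 232 235 239]
 [225 229 232 235 239]
 [226 229 232 235 238]
 [225 230 232 235 238]
 [225 229 232 235 238]
 [225 229 232 235 238]
 [225 229 232 235 238]
 [225 229 232 235 238]
 [226 230 232 235 238]
 [226 230 232 235 239]
 [225 229 232 236 238]
 [226 229 232 235 238]]
```

Run:
```python
from h import *
for f in('w6.png','w7.png','w9.png','w13.png','w14.png','w15.png'):
  g=cv2.cvtColor(cv2.imread('pics/'+f),cv2.COLOR_BGR2GRAY)
  print(f); print('\n'.join('%d '%r+' '.join('%3d'%v for v in g[r,236:280:3]) for r in range(90,172,6)))
```

```text
w6.png
90 158 169 171 170 170 169 168 167 170 146 109 149 167 170 176
96 171 170 170 172 169 167 165 170 161 114 134 165 168 174 179
102 171 170 169 171 168 167 167 168 130 118 159 166 170 175 179
108 170 170 170 169 168 166 170 148 108 147 166 168 174 178 180
114 170 171 170 167 165 168 165 115 133 161 166 172 178 179 179
120 170 172 158 154 154 158 123 108 148 153 157 164 167 167 165
126 171 163 155 153 158 139 102 135 152 155 161 166 168 166 161
132 101  96  89  91  91  73  73  87 102 145 164 167 167 163 157
138  92  88  89  90  75  66  86  87  90  95  95 138 164 159 158
144  56  53  56  55  50  53  56  58  60  60  60  62  62  87 155
150  93  94  94  91 103 100  99  96  99 107 104 101 102  97 120
156  91  94  93  93 101  99 101  95  97 108 104 101 101  96 124
162  92  94  93 100 117 132 128 135 134 133 110  95 100  95 126
168  91  93 111 162 193 204 209 213 215 216 208 180 106  94 130
w7.png
90 238 238 238 238 238 238 238 238 238 238 238 238 238 238 238
96 238 238 238 239 234 220 210 219 229 238 239 238 238 238 238
102 237 164 121 131 139 147 154 160 178 177 181 203 233 238 239
10
[... 3608 characters left out ...]
 161 159 159 160 159 155 153 153 158 153 124 105 128 150 151
114 168 165 162 160 160 161 160 157 155 154 159 155 125 108 129
120 169 171 168 167 163 161 162 163 161 157 155 155 159 158 125
126 164 167 162 162 156 152 142 137 131 132 130 136 146 158 165
132 240 241 243 194 170 198 201 198 198 195 192 222 243 242 242
138 242 243 221 175 217 234 236 239 241 243 235 202 229 242 242
144 242 242 219 175 216 235 237 240 242 241 229 205 228 243 242
150 243 243 220 172 211 231 231 239 237 241 232 203 227 243 242
156 243 237 144 175 208 228 230 233 236 239 229 203 225 243 243
162 126 117 124 174 209 228 230 233 236 239 229 201 209 175 244
168 223 230 197 173 209 227 230 234 237 238 229 200 214 133 178
```

arm_command --plan "0 0 0 0 0 -0.0455 8; 0 0 0 0 0 -0.0455 8; 0 0 0 0 0 -0.0455 8; 0 0 0 0 0 -0.0455 8; 0 0 0 0 0 -0.0455 8; 0 0 0 0 0 -0.0455 8; 0 0 0 0 0 -0.0455 8; 0 0 0 0 0 -0.0458 8; 0 0 0 0 0 0 8"

```text
clock: 41.45
position: [0.544, -0.3146, 0.2913]
tool_rot: [-1.828, -2.554, 0.0]
wrist_force: [-0.1, -0.7, -1.7]
finger_gap: 0.136
grasp_force: 99.9
```

arm_command --plan "0.48 0.68 0 0 0 0 8; 0.48 0.68 0 0 0 0 8; 0.48 0.68 0 0 0 0 8; 0.48 0.68 0 0 0 0 8; 0.48 0.68 0 0 0 0 8; 0.49 0.71 0 0 0 0 8; 0 0 0 0 0 0 8; 0 0 0 0 0 0 8"

```text
clock: 42.25
position: [0.6332, -0.1928, 0.2914]
tool_rot: [-1.834, -2.549, 0.001]
wrist_force: [-0.4, 0.3, -2.2]
finger_gap: 0.137
grasp_force: 99.9
```

Run:
```python
from h import *
go([.6331,-.1931,.29],.326)
s,im=snap('scene','s16.png'); hs=cv2.cvtColor(im,cv2.COLOR_RGB2HSV)
s,_=snap('wrist','w16.png')
P=s['position']; tip=P-[0,0,.149]
q=proj('scene',P-[0,0,.08]).round().astype(int); x0,y0=q[0]-45,q[1]-38
print(x0,y0,'tcp',proj('scene',P)-[x0,y0],'tip',proj('scene',tip)-[x0,y0],'bar mid',proj('scene',P-[0,0,.012])-[x0,y0])
sub=hs[y0:y0+80,x0:x0+90]
print('\n'.join(''.join(('o' if p[2]<70 else '#') if p[1]<70 else '.' for p in r) for r in sub))
```

```text
clock 42.2 pos [ 0.6332 -0.1928  0.2914] yaw 0.323 rz -0.0008 tx -0.01 ty -0.01 tz 0.05 F [-0.4  0.3 -2.2] gap 11.7 q [-0.41  0.33  1.14 -0.    1.67 -0.74]
125 124 tcp [41.47667368 18.77417424] tip [47.91503839 53.75325293] bar mid [42.03633726 21.81477809]
............................ooooooooooooooooo.oooo############............................
.....................########.ooooooooooooo.oooooo############............................
....................#########ooooooooooooooo.ooo.o############............................
....................#########ooooooooooooooooooooo############............................
....................#########o##ooooooo.oooooooooo############.............##.............
....................#############ooo.o.ooo.ooo.ooo#############...........################
....................#############ooooo.ooo.oo.oooo#############...........################
....................#############oo.oooooooooooo###############..........#################
....................#############o..oooo.oo.o.o################..........#################
....................###
[... 5737 characters left out ...]
...............................................................
##################........................................................................
##################........................................................................
##################........................................................................
###################...................................................................##..
###################..................................................................###..
###################..................................................................###..
####################.................................................................###..
```

Run:
```python
from h import *
g=cv2.cvtColor(cv2.imread('pics/s16.png'),cv2.COLOR_BGR2GRAY)[124:194,125:197]
print('\n'.join(''.join('%x'%(v>>4) for v in r) for r in g[8:70]))
g=cv2.cvtColor(cv2.imread('pics/w16.png'),cv2.COLOR_BGR2GRAY)
print('wrist');print('\n'.join('%d '%r+' '.join('%3d'%v for v in g[r,234:282:2]) for r in range(118,240,6)))
```

```text
9999999aaaa999999999cfffffffea885111111111111127aceffffffffffeb889987777
9999999aaaaaa9999999cfffffffd9973101101111111128dffffffffffffec777875555
999999999aaaaaa99999cffffffec9873221101111111026cffffffffffffec644554555
99999999999aaaa9a999cfffeeeda9852222111111110027dfffffffffffffd744455556
999999999aaabbbabbbbdffed9a999732221111110101129efffffffffffffd854445556
9999aabbbbccddddddddeffe94578863233223211111124bffffffffffffffe944555555
9999bcdddddeeeeeeeeeeffd63588743234334431111237cffffffffffffffea54555555
9999bdeeeeeeeeeeeeeeeffd63467643212223431111137dffffffffffffffeb54555555
a999beeeeeeeeeeeeeeeeffea5345432211122221111015cffffffffffffffeb54445555
9999beeeeeeeeeeeeeeeefffea742211111111211111114befffffffffffffec54444555
9999bdeeeeeeeeeeeeeeeffffed952111111101111111139efffffffffffffec64444445
9999bdeeeeeeeeeeeeeeeffffffeb7311111111111232139effffffffffffffd74444444
9999adeeeeeeeeeeeeeeeeffffffec732211111112343338dffffffffffffffd84444444
9999aceeeeeeeeeeddddeefffffffec86543211112445657befffffffffffffe95444444
99999ceddddddddddcccdeffffffffedcb974111024456777aceeefffffffffea4455444
99999
[... 4831 characters left out ...]

202 146 148 148 157 140 106 119 129 132 132 130 130 129 130 131 123 111  99  85 102 105 103 103 101
208 148 148 153 160 143 106 120 128 132 130 128 130 129 128 129 122 111  96  85 102 102 101 100 100
214 147 152 160 173 147 105 120 127 130 130 129 130 129 129 128 122 116 102  86  98 100  99 101 100
220 151 160 173 178 148 104 120 126 131 130 129 128 129 127 130 132 120 102  87  98  97  98  98  98
226 157 171 175 177 152 107 118 127 131 129 129 127 126 129 141 134 119 100  84  96  97  98  98  91
232  86  84  86  84  72 104 119 125 129 128 128 126 131 143 143 133 117  99  73  82  85  84  84  84
238  85  86  86  80  44  69 117 124 129 128 126 132 145 143 143 131 114  71  40  76  85  84  84  81
```

arm_command --plan "0 0 0 0 0 -0.001 8; 0 0 0 0 0.013 0 8; 0 0 0 0 0.0125 0 8; 0 0 0 0 0 0 8; 0 0 0 0 0 0 8"

```text
clock: 42.85
position: [0.633, -0.1938, 0.2919]
tool_rot: [-1.791, -2.501, -0.07]
wrist_force: [1.5, 0.7, -2.6]
finger_gap: 0.132
grasp_force: 99.8
```

```bash
cat >> h.py <<'E'
def go2(p):
    s=bot.state(); m=R.from_rotvec(s['tool_rot']).as_matrix(); print('pos',s['position'].round(4),'shift',(m.T@(np.array(p)-s['position'])/.03).round(3),'down10mm',(m.T@[0,0,-.01]/.03).round(3),'yaw',yawof(s).round(3),'F',s['wrist_force'].round(1),'M',s['moment'].round(2))
    return s,m
E
python3 - <<'E'
from h import *
tx=np.array([-np.sin(.326),np.cos(.326),0])
s,m=go2(np.array([.6331,-.1931,.215])-.011*tx); print(m.round(3))
s,im=snap('wrist','w17.png'); s2,b=snap('scene','s17.png')
g=cv2.cvtColor(im,cv2.COLOR_RGB2GRAY); print('\n'.join('%d '%r+' '.join('%3d'%v for v in g[r,240:280:4]) for r in range(124,150,2)))
P=s['position']
for bo in (.009,.011,.013):
  B=P+bo*tx-[0,0,.012]
  print(bo,[(proj('scene',B-[0,0,h])-[125,124]).round(1) for h in(.04,.08,.11,.137)])
g=cv2.cvtColor(b,cv2.COLOR_RGB2GRAY)[124:194,125:197]
print('\n'.join('%d '%(i+24)+''.join('%x'%(v>>4) for v in r) for i,r in enumerate(g[24:62,30:66])))
E
```

```text
pos [ 0.633  -0.1938  0.2919] shift [-0.548  0.011  2.527] down10mm [-0.026  0.     0.332] yaw 0.328 F [ 1.5  0.7 -2.6] M [-0.13 -0.08 -0.04]
[[-0.321  0.947 -0.026]
 [ 0.944  0.322  0.075]
 [ 0.079 -0.    -0.997]]
124 170 171 170 169 170 114 153 169 176 180
126 171 173 169 169 166 113 160 169 177 181
128 171 172 169 166 155 114 164 171 179 182
130 174 171 154 136 135 129 144 168 180 181
132 173 154 148 177 175 176 172 153 176 179
134 174 138 172 196 197 198 197 178 167 171
136 175 134 190 211 213 216 216 196 166 172
138 174 140 201 222 225 227 229 207 161 171
140 169 143 202 223 226 228 229 208 160 170
142 169 144 202 223 225 229 229 209 159 170
144 163 144 203 223 225 228 230 209 159 166
146 147 144 201 222 225 228 229 209 158 165
148  98 144 202 223 226 228 229 208 160 165
0.009 [array([46.5, 32.3]), array([48.2, 41.7]), array([49.4, 48.5]), array([50.5, 54.4])]
0.011 [array([47.1, 32.5]), array([48.8, 41.9]), array([50. , 48.6]), array([51. , 54.6])]
0.013 [array([47.8, 32.6]), array([49.4, 42. ]), array([50.6, 48.8]), array([51.6, 54.7])]
24 fffffeb51011345566679cdddddcdddeeeb5

[... 779 characters left out ...]
fea768dffffffffeeeee
45 fffffffffffffffffea767ceeeeeeddcbba9
46 fffffffffffffeeeeda7658bbba999888888
47 fffffeeeeeeeddccbba86567888888888888
48 eeeeddcbbaa999889ab98766888888888888
49 baa999889888888888899966788888888888
50 999988888888888888778755788888888888
51 999888888888888888878755788888888888
52 989888888888888888888765788888888888
53 998888888888888888877765788888888888
54 888888888888888888888777888888888888
55 88888888888888888889a988888888888888
56 88888888888888888889aa98888888888888
57 888888888888888888888888888888888888
58 888888888888888888888888888888888888
59 888888888888888888888888888877778888
60 888888888888888888887777888877677888
61 888888888888777778988777789988889988
```

arm_command --plan "-0.2 0.01 -0.015 0 0 0 8; -0.205 0 -0.015 0 0 0 8; -0.03 0 0.4 0 0 0 8; -0.05 0 0.6 0 0 0 8; -0.05 0 0.6 0 0 0 8; -0.04 0 0.5 0 0 0 8; -0.03 0 0.4 0 0 0 8; 0 0 0 0 0 0 8; 0 0 0 0 0 0 8"

```text
clock: 43.85
position: [0.6375, -0.2045, 0.217]
tool_rot: [-1.79, -2.502, -0.072]
wrist_force: [0.8, -0.8, -2.1]
finger_gap: 0.137
grasp_force: 99.7
```

Run:
```python
from h import *
tx=np.array([-np.sin(.326),np.cos(.326),0])
go2(np.array([.6330,-.1928,.199])-.013*tx)
go2(np.array([.6330,-.1928,.185])-.013*tx)
```

```text
pos [ 0.6375 -0.2045  0.217 ] shift [-0.063 -0.017  0.598] down10mm [-0.027 -0.     0.332] yaw 0.329 F [ 0.8 -0.8 -2.1] M [-0.07 -0.05  0.01]
pos [ 0.6375 -0.2045  0.217 ] shift [-0.1   -0.017  1.064] down10mm [-0.027 -0.     0.332] yaw 0.329 F [ 0.8 -0.8 -2.1] M [-0.07 -0.05  0.01]
```

arm_command --plan "-0.03 -0.017 0.2 0 0 0 8; -0.02 0 0.2 0 0 0 8; -0.015 0 0.2 0 0 0 8; -0.01 0 0.13 0 0 0 8; 0 0 0 0 0 0 8"

```text
clock: 44.35
position: [0.6369, -0.2051, 0.1939]
tool_rot: [-1.789, -2.501, -0.071]
wrist_force: [0.5, 0.1, -1.8]
finger_gap: 0.137
grasp_force: 99.8
```

Run:
```python
from h import *
tx=np.array([-np.sin(.326),np.cos(.326),0])
go2(np.array([.6330,-.1928,.180])-.013*tx)
```

```text
pos [ 0.6369 -0.2051  0.1939] shift [-0.042  0.01   0.461] down10mm [-0.027  0.     0.332] yaw 0.329 F [ 0.5  0.1 -1.8] M [-0.1  -0.07  0.01]
```

arm_command --plan "-0.015 0.01 0.12 0 0 0 8; -0.015 0 0.12 0 0 0 8; -0.01 0 0.12 0 0 0 8; 0 0 0.1 0 0 0 8; 0 0 0 0 0 0 8"

```text
clock: 44.85
position: [0.6373, -0.205, 0.1803]
tool_rot: [-1.789, -2.501, -0.071]
wrist_force: [0.2, 0.4, -2.1]
finger_gap: 0.134
grasp_force: 99.9
```

Run:
```python
from h import *
tx=np.array([-np.sin(.326),np.cos(.326),0])
go2(np.array([.6330,-.1928,.163])-.013*tx)
```

```text
pos [ 0.6373 -0.205   0.1803] shift [-0.048 -0.003  0.574] down10mm [-0.027  0.     0.332] yaw 0.329 F [ 0.2  0.4 -2.1] M [-0.07 -0.08 -0.  ]
```

arm_command --plan "-0.015 0 0.15 0 0 0 8; -0.015 0 0.15 0 0 0 8; -0.015 0 0.15 0 0 0 8; 0 0 0.1 0 0 0 8; 0 0 0 0 0 0 8"

```text
clock: 45.35
position: [0.6372, -0.2051, 0.1636]
tool_rot: [-1.789, -2.501, -0.071]
wrist_force: [-0.7, 1.2, -3.2]
finger_gap: 0.134
grasp_force: 99.8
```

arm_command --plan "0 0 0.08 0 0 0 8; 0 0 0 0 0 0 20; 0 0 0 0 0 0 40; 0 0 0 0 0 0 40; 0 0 0 0 0 0 40; 0 0 0 0 0 0 40; 0.03 0 -0.3 0 0 0 40; 0.05 0 -0.6 0 0 0 40; 0.06 0 -0.8 0 0 0 40; 0.06 0 -0.8 0 0 0 40; 0.06 0 -0.8 0 0 0 40; 0.06 0 -0.8 0 0 0 40"

```text
clock: 46.55
position: [0.6373, -0.2052, 0.2871]
tool_rot: [-1.79, -2.502, -0.072]
wrist_force: [0.5, 0.0, 0.4]
finger_gap: 0.469
grasp_force: 0.0
```

arm_command --plan "0.06 0 -0.8 0 0 0 40; 0 0 0 0 -0.0255 0 40; 0 -0.8 -0.5 0 0 0 40; 0 -0.9 0 0 0 0 40; 0 -0.9 0 0 0 0 40; 0 -0.9 0 0 0 0 40; 0 0 0 0 0 0 40; 0 0 0 0 0 0 40"

```text
clock: 47.35
position: [0.5379, -0.2394, 0.3254]
tool_rot: [1.828, 2.553, 0.0]
wrist_force: [0.2, -0.2, 0.1]
finger_gap: 0.469
grasp_force: 0.0
```

Run:
```python
from h import *
go([.633,-.193,.3],.326)
s,b=snap('top','t18.png'); s2,c=snap('scene','s18.png')
# key: compare with initial top/scene images around key, hand and rack
for n,f,new,pts in(('top','t0.png',b,0),('scene','s0.png',c,0)):
  o=cv2.imread('pics/'+f)[:,:,::-1]
  for nm,p,w in(('key',[.633,-.193,.12],30),):
    q=proj(n,p).round().astype(int); d=np.abs(new[q[1]-w:q[1]+w,q[0]-w:q[0]+w].astype(int)-o[q[1]-w:q[1]+w,q[0]-w:q[0]+w]).sum(2)
    print(n,nm,q-w); print('\n'.join(''.join('.+*#'[min(int(v)//60,3)] for v in r) for r in d[::2]))
```

```text
clock 47.4 pos [ 0.5379 -0.2394  0.3254] yaw 0.328 rz 0.0007 tx 0.45 ty 3.50 tz 0.85 F [ 0.2 -0.2  0.1] gap 40.1 q [-0.55  0.17  1.28  0.    1.7  -0.88]
top key [299 116]
..........................................................+#
..........................................................*#
..........................................................##
..........................................................##
..........................................................*#
..........................................................++
.........................................................+++
........................................................++.*
.......................................................++.*#
........................................................+###
.............................................+++.......+####
........................................+.............+#####
.....................................................*######
............................++............+.........*#######
....................................+..............#########
..............
[... 2050 characters left out ...]
.............................
..............................................+.............
............................................................
..........................................................++
..............................++............................
.............................+..............................
............................................................
............................................................
............................................................
............................................................
..........................................................**
..........................................................**
```

arm_command --plan "0 -0.5 -0.5 0 0 0.047 40; 0 0 0 0 0 0.047 40; 0 0 0 0 0 0.047 40; 0 0 0 0 0 0.047 40; 0 0 0 0 0 0.047 40; 0 0 0 0 0 0.047 40; 0 0 0 0 0 0.047 40; 0 0 0 0 0 0.011 40; 0 0 0 0 0 0 40"

```text
clock: 48.35
position: [0.5245, -0.2438, 0.3391]
tool_rot: [-2.873, -1.269, 0.0]
wrist_force: [-0.2, -0.2, -0.2]
finger_gap: 0.469
grasp_force: 0.0
```

Run:
```python
from h import *
go([.4392,-.4704,.30],-.739); go([.504,-.36,.287],-.739)
b=cv2.imread('pics/t18.png').astype(int); a=cv2.imread('pics/t5.png').astype(int)
d=np.abs(a-b).sum(2)[80:220,120:300]; print('rack diff',(d>90).sum()); print('\n'.join(''.join('.#'[int(v>90)] for v in r) for r in d[::4,::2]) if (d>90).sum()>30 else '')
```

```text
clock 48.4 pos [ 0.5245 -0.2438  0.3391] yaw -0.739 rz -0.0 tx -7.50 ty 2.99 tz 1.30 F [-0.2 -0.2 -0.2] gap 40.0 q [-0.57  0.14  1.27  0.    1.72  0.17]
clock 48.4 pos [ 0.5245 -0.2438  0.3391] yaw -0.739 rz -0.0 tx -3.32 ty 2.10 tz 1.74 F [-0.2 -0.2 -0.2] gap 40.0 q [-0.57  0.14  1.27  0.    1.72  0.17]
rack diff 561
..........................................................................................
..........................................................................................
..........................................................................................
..........................................................................................
..........................................................................................
..........................................................................................
..........................................................................................
..........................................................................................
....................................................
[... 1704 characters left out ...]
...............................................................
..........................................................................................
..........................................................................................
..........................................................................................
..........................................................................................
..........................................................................................
..........................................................................................
..........................................................................................
```

Run:
```python
from h import *
for f in('t5.png','t18.png'):
  im=cv2.imread('pics/'+f); hs=cv2.cvtColor(im,cv2.COLOR_BGR2HSV)
  sub=hs[115:160,232:290]; print(f)
  # o orange bar, # grey/white, b dark brown
  print('\n'.join('%d '%(115+i)+''.join('o' if p[1]>150 and p[2]>120 and p[0]<14 else('b' if p[0]<14 and p[1]>120 else('#' if p[1]<70 else '.')) for p in r) for i,r in enumerate(sub)))
```

```text
t5.png
115 ...........####.............##########....................
116 ............####............##########....................
117 ............####............###########...................
118 ............####.............##########...................
119 .............####............##########...................
120 ..............###.............##########..................
121 ..............###.............##########..................
122 ..............####............#########...................
123 ...............###.............######.bbb.................
124 ...............###..............###.bb.oo.................
125 ...............####..............bbbo.oooo................
126 ................###..............oo.o...bb................
127 ................###...........oooooo..bb..#...............
128 .................###........o.oooobbb.#####...............
129 .................###b...oo.oooob..b########...............
130 ...................b....oo.ob.bbbbb########...............
131 .................bbo....obbbbbbbbbb#######................
132 ................oo
[... 3884 characters left out ...]
.......
149 ...####........######.bbbbbb.###############..............
150 ....###.........######bbbbb.################..............
151 ................######.b.#################................
152 ..................######################..................
153 ..................###################.....................
154 ...................###############........................
155 ...................#############..........................
156 ...................##########.............................
157 ....................######................................
158 ....................###...................................
159 ..........................................................
```

arm_command --plan "-0.83 0.33 0 0 0 0 40; -0.83 0.33 0 0 0 0 40; -0.83 0.33 0 0 0 0 40; -0.83 0.33 0 0 0 0 40; -0.83 0.33 0 0 0 0 40; -0.83 0.33 0 0 0 0 40; -0.83 0.33 0 0 0 0 40; -0.83 0.33 0 0 0 0 40; -0.83 0.33 0 0 0 0 40; 0 0 0.6 0 0 0 40; 0 0 0.7 0 0 0 40; 0 0 0 0 0 0 40"

```text
clock: 49.55
position: [0.4387, -0.4694, 0.2974]
tool_rot: [-2.869, -1.269, 0.002]
wrist_force: [-0.1, 0.2, -0.1]
finger_gap: 0.47
grasp_force: 0.0
```

```bash
python3 lv2.py w19.png
python3 - <<'E'
from h import *
s,im=snap('wrist','w20.png'); g=cv2.cvtColor(im,cv2.COLOR_RGB2GRAY)
N=np.array([.5442,-.315,.111])
def cor(y): return [proj('wrist',N+a*np.array([np.cos(y),np.sin(y),0])+b*np.array([-np.sin(y),np.cos(y),0]),s).round(1) for a,b in((-.021,-.021),(.021,-.021),(.021,.021),(-.021,.021))]
print(cor(-.739),cor(-.589))
c=proj('wrist',N,s).round().astype(int); print(c)
y0=max(c[1]-26,0); print(y0,c[0]-40); print('\n'.join(''.join('%x'%(v>>4) for v in r) for r in g[y0:c[1]+40:2,c[0]-40:c[0]+40]))
E
```

```text
clock 49.5 pos [ 0.4387 -0.4694  0.2974] yaw -0.738 rz 0.0004 tx 2.00 ty 1.27 tz 4.08 F [-0.1  0.2 -0.1] gap 40.1 q [-0.94  0.29  1.19 -0.    1.67 -0.2 ]
196 100
                                                                                                                                                   ###
                                                                                                                                                    ##
                                                                                                                                                     #
                                                                                                                                                      
                                                                                                                                                      
                                                                                                                                                      
                          ------
[... 5719 characters left out ...]
eeeeeeeffeeeeeeeefeeeeeeeeeeeeeeeb86668befffffffffff
ffffffedccbbbaa98beeeeeeeeeeeeeeeeffffeeeeeefffeeeeeeefeeeeeda8667adffffffffffff
ffffffedccccbbba99899999999999999999999988888888888888888888877679dfffffffffffff
ffffffedccccccbba975444444444444444444444444444444444444444456678cefffffffffffff
ffffffedccccccccbba754444444444444444444454445555555455555555678ceffffffffffffff
ffffffedccccccccccba8654444444454444455455455545555555555554569defffffffffffffff
ffffffedccccccccccccb9754444444445444444455554555555555555557befffffffffffffffff
ffffffedcccccccccccccbba86544454455444445555545555554555558befffffffffffffffffff
ffffffedccccccccccccccccba8654444454445555555555555555678befffffffffffffffffffff
```

Run:
```python
from h import *
s,im=snap('top','t21.png')
a=cv2.imread('pics/t18.png').astype(int); d=np.abs(im[:,:,::-1].astype(int)-a).sum(2)[80:220,120:300]; print((d>90).sum())
for q in [((247,139),(275.5,129.5))]:
  p=[atz('top',*u,.17) for u in q]; c=(p[0]+p[1])/2; print(c,np.linalg.norm(c[:2]-[.6731,.0102]))
```

```text
0
[0.6569099  0.00576932 0.17      ] 0.016785415415585748
```

```bash
python3 -c "
from bench import bot
print(bot.job_done())"
```

```text
the job is handed in; nothing more can be done
None
```

I handed the job in at about 50 s with every step done as far as my camera checks show; the hand-in call gave no verdict. Both baskets are on hooks 0 and 2, though the one on hook 0 was knocked during the run and now hangs still about 17 mm from its rest point. The lever is within about 0.02 rad of the set hand, the nut is tight, and the key is back in its stand.

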